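# Refit the press drums of a rental juicer and lock its head

### The job

Fit every orange press drum lying on the bench onto a drive shaft of the steel juicer head, one per shaft, turning it while pressing lightly until its square bore drops fully home on the deck. Then take the red-headed hex key from its blue block, and with it find the recessed hex socket of each of the two clamp screws and turn that screw clockwise, about a quarter turn at a time, until its red pointer stands at the green mark. Finally put the key back upright in its block, fully down, and leave the pot, the bottle and the cup where they are.

Things in the scene. Friction and masses are not known exactly. Their poses are not given: they have to be found in the camera images.
- head: Juicer press head lying face up, fixed to the bench: a steel deck plate 220 x 220 x 25 mm; origin at the centre of its underside, z up. In its own x, y axes three drive shafts stand on the deck at (58, 58), (58, -58), (-58, -58) mm, clamp screw 1 at (-58, 58) mm and clamp screw 2 in the middle.
- shaft1 (a point): Foot of a drive shaft, on its axis at deck height (25 mm up). Steel, 32 mm tall: a 21.5 mm square for the lowest 14 mm with a 3 mm chamfer above, then a round pilot 21.2 mm across up to 25 mm, then a cone narrowing to 12 mm. Braked: it does not turn. The square's angle is random on each shaft, NOT given by this entry's orientation: see it or find it by touch.
- shaft2 (a point): Foot of the second drive shaft, same as shaft1. A drum whose bore is not in line with the square stops on its chamfer, 14 to 17 mm above home; it drops within about 7 degrees of alignment.
- shaft3 (a point): Foot of the third drive shaft, same as shaft1.
- socket2 (a point): Mouth of the socket of clamp screw 2, same as socket1; its own random hex angle.
- socket1 (a point): Mouth of the socket of clamp screw 1: centre of the rim of a fixed aluminium collar (50 mm outside, 29 mm inside diameter), 68 mm above the bench. 12 mm below the rim begins the hex socket, 21.4 mm across flats, floor 41 mm below the rim. The hex's angle is random, NOT given by this entry nor by the reading of screw1; press lightly and turn; the key drops within about 7 degrees.
- screw2 (a joint): Turn of clamp screw 2, same as screw1.
- screw1 (a joint): Turn of clamp screw 1 in rad, growing clockwise seen from above. 0 has the red pointer of the black disc below the collar at the yellow mark; the green mark is at 4.71 (three quarters of a turn), the end stop at 4.75. It starts somewhere between 0 and 0.5. It turns stiffly (0.25 N m) and stays where it is left.
- drum1_c (a point): Centre of an orange press drum, 34 mm above its underside. 88 mm diameter, 36 mm tall, domed; on top a yellow square grip boss 36 x 36 mm from 36 to 68 mm above the underside; 0.12 to 0.26 kg. A square bore 24.5 mm wide, 34 mm deep, opens below; its sides and the boss's lie along this entry's x and y axes. Starts standing on the bench. Absent in some runs.
- drum2_c (a point): A second drum, same as drum1. Absent in some runs.
- drum3_c (a point): A third drum, same as drum1. Absent in some runs.
- key_head (a point): Centre of the red grip head of the hex key: 34 x 34 mm square, 38 mm tall; x and y axes along its sides, z up the key. The tip is 129 mm below this point. Key 148 mm tall, 0.25 kg; it stands upright in the block at the start.
- key_tip (a point): Tip of the hex key, on its axis; axes as key_head. Shank 20 mm across flats (two flats face +x and -x); hex begins 10 mm above the tip; below it a round pilot 20 mm across ending in a 6 mm cone down to 10 mm. On an unaligned hex socket the pilot enters 10 mm, tip 22 mm below the rim; aligned it drops 19 mm more.
- block: Blue block 90 x 90 x 70 mm fixed to the bench that holds the key; origin at the centre of its underside. A square hole 29 mm wide and 60 mm deep opens in the middle of its top.
- block_floor (a point): Centre of the floor of the block's hole, 10 mm above the bench: where the key's tip rests.
- pot_c (a point): Centre of a steel pot (bystander), 120 mm across, 90 mm tall.
- bottle_c (a point): Centre of a white bottle (bystander), 66 mm across, 170 mm tall.
- cup_c (a point): Centre of a red cup (bystander), 80 mm across, 100 mm tall.
Mind the look-alikes: they are no part of the job. Leave any purple or white look-alike of the part that bears drum2_c alone.

How it is judged:
On the way, in this order (a step that is already met when the one before it is completed fails the run):
1. every drum present is fully home on a shaft ((horizontal distance between drum1_c and shaft1 below 0.004 m or horizontal distance between drum1_c and shaft2 below 0.004 m or horizontal distance between drum1_c and shaft3 below 0.004 m) and z of drum1_c in the frame of head between 0.055 and 0.063 m and angle between each of drum1_c, drum2_c, drum3_c's own z axis and vertical below 0.08 rad and (horizontal distance between drum2_c and shaft1 below 0.004 m or horizontal distance between drum2_c and shaft2 below 0.004 m or horizontal distance between drum2_c and shaft3 below 0.004 m) and z of drum2_c in the frame of head between 0.055 and 0.063 m and (horizontal distance between drum3_c and shaft1 below 0.004 m or horizontal distance between drum3_c and shaft2 below 0.004 m or horizontal distance between drum3_c and shaft3 below 0.004 m) and z of drum3_c in the frame of head between 0.055 and 0.063 m), for 0.2 s.
2. one clamp screw is turned to its green mark with the key seated in its socket (((value of joint screw1 above 4.45 rad and (horizontal distance between key_tip and socket1 below 0.005 m and z of key_tip in the frame of socket1 below -0.034 m and angle between key_tip's own z axis and vertical below 0.12 rad)) or (value of joint screw2 above 4.45 rad and (horizontal distance between key_tip and socket2 below 0.005 m and z of key_tip in the frame of socket2 below -0.034 m and angle between key_tip's own z axis and vertical below 0.12 rad)))), for 0.1 s.
3. both screws are at their green marks, the key seated in one of them (value of joint each of screw1, screw2 above 4.45 rad and ((horizontal distance between key_tip and socket1 below 0.005 m and z of key_tip in the frame of socket1 below -0.034 m and angle between key_tip's own z axis and vertical below 0.12 rad) or (horizontal distance between key_tip and socket2 below 0.005 m and z of key_tip in the frame of socket2 below -0.034 m and angle between key_tip's own z axis and vertical below 0.12 rad))), for 0.1 s.
At the end, for the whole second after the job is handed in: Every drum present is on a shaft, within 4 mm of its axis, within 4 mm of fully home and within 5 degrees of level; both screws stand at 4.45 rad or more; the key stands in its block, tip within 12 mm of the hole's middle and 8 mm of its floor, within 9 degrees of upright and at rest (all of step 1 and value of joint each of screw1, screw2 above 4.45 rad and horizontal distance between key_tip and block_floor below 0.012 m and height (world z) of key_tip below 0.018 m and angle between key_tip's own z axis and vertical below 0.15 rad and linear speed of key below 0.02 m/s); the robot touches nothing.
It fails at once if the pot is moved more than 4 cm or tipped over (distance of pot_c from where it was at the start of the episode above 0.04 m or angle between pot_c's own z axis and vertical above 0.5 rad).
It fails at once if the bottle is moved more than 4 cm or tipped over (distance of bottle_c from where it was at the start of the episode above 0.04 m or angle between bottle_c's own z axis and vertical above 0.5 rad).
It fails at once if the cup is moved more than 4 cm or tipped over (distance of cup_c from where it was at the start of the episode above 0.04 m or angle between cup_c's own z axis and vertical above 0.5 rad).
Of drum1, drum2, drum3 only 2 to 3 are there at a start; the rules pass over those that are not, and their reading is None.
At some moment in a run one of drum1, drum2, drum3 may be knocked a few centimetres aside while the robot is not near it.
It also fails if it takes over 210 s, if anything falls off the work surface, if the arm or the gripper's body presses on something with over 40 N, if the wrist force passes 120 N, or if a joint passes its speed limit or range.

### The arm

A 6-joint arm with a two-finger parallel gripper is mounted at the origin on the work surface. World frame = base frame: x ahead of the robot, y to its left, z up, the work surface at z = 0. Lengths are in m, angles in rad, forces in N, time in s.
With the tool pointing down it reaches from about 0.35 to 0.95 m from the base axis. Payload 17.4 kg.
Tool frame: the origin (TCP) lies on the centre line of the jaws, within the pads' length; the fingertips stand 17 mm ahead of it and the grasp point (between the pads) lies 2 mm behind it; x points along the fingers, z is the direction in which the jaws open and shut, and the axes are right-handed (so a half turn about x gives the same grasp; the last joint's range is limited). The gripper opens to 93 mm and grips with 3 to 60 N. Pads are 15 mm wide; open, the fingers measure 128 mm over their backs; the gripper's body (75 mm by 188 mm) begins 65 mm behind the grasp point.
Start: joints at [-1.313, 0.116, 1.442, -0, 1.584, -0.038], TCP at [0.197, -0.646, 0.236] pointing down, gripper open.
Joint ranges: [-2.83, 2.83], [-0.83, 2.19], [0.07, 2.5], [-1.14, 4.28], [0.01, 3], [-2.97, 2.97]. Speed limits (rad/s): [1.89, 1.89, 2.22, 3.14, 3.14, 3.14].

### API

Orientations are given as a rotation vector (axis times angle).
In Python, from station import status, read_camera, bot gives the robot as it stands. The module is installed in compiled form; this text tells all that it offers.
- The arm moves only by the tool send_rows, never from a script. Its argument "plan" is a list that holds one entry, the list of rows, each a list of 7 numbers: the closure, from 0 (fully open) to 1 (shut), then the shift along the tool's x, y, z in m, then the turn, a rotation vector about the tool's x, y, z in degrees. A call has 1 to 5 rows; each row shifts and turns the commanded pose from where the row before left it, along the tool's axes as they then stand; what a row does not reach is not made up. A row lasts 1/12 s, in which the tool goes at most 41.7 mm and 7.16 degrees, less where a joint would pass 70% of its speed; a pose out of reach is approached as far as the arm can. A call is refused whole if a number of a shift passes 0.0417 or a number of a turn 7.16, either way. A call with a gripper value outside its range is refused whole. The fingers move at their own pace and stop on an object; "squeeze" is the grip in N (left out, the last holds). Time passes only in rows, so rows that do not move let the fingers close. It gives the time, the measured TCP pose, the force and the opening at its end, in the units of the state.
- status.read_state(): the state, without advancing time (a new reading comes with each control period).
- read_camera(name): name is "side" or "top"; returns a dict with "image" (400x640x3 uint8, red, green, blue), "intrinsics" (3x3 intrinsics, pixels), "camera_from_world" (4x4, takes a point from world to camera coordinates). Camera axes: x right, y down, z forward; pixel columns grow to the right and rows downward; lengths in m; the calibration is good to about 2 mm. A picture is of the moment at which its call begins. There is no depth.
- bot.finish_job(): hands the job in, once; it reports no verdict.
The state is a dict: "time": time; "joint_positions": joint angles; "qd": joint speeds; "joint_torque": joint torques, N m; "tool_pos": TCP position; "tcp_rot": TCP orientation; "ft_force": force on the tool from outside, world axes, zero at the start; "wrist_torque": the same for the moment, N m; "gripper_width": finger opening in m.
Only numpy, scipy, OpenCV 4.12 (cv2) and the standard library are available. Lean on these libraries where they do the work, as an engineer would, in place of code of your own. Each camera call takes 0.05 s, during which the arm holds its last target.

## Working session

There is one attempt and no reset: what is moved stays moved. The work goes in short steps, Python scripts to look and compute and a tool call to move; the robot and the scene stay as the last step left them, time stands still between calls to the robot, and variables do not carry over. Pictures are saved under pics/ and viewed, and the job is handed in when it is done.

Besides the shell and the picture viewer there is one more tool, called in YAML: its name, and indented under it one key for each argument. send_rows: Moves the arm, as the interface text tells. Its arguments: {"type":"object","properties":{"plan":{"type":"array"},"squeeze":{"type":"number"}},"required":["plan"]}

```bash
mkdir -p pics
cat > h.py <<'E'
import numpy as np, cv2
from station import status, read_camera, bot
from scipy.spatial.transform import Rotation as R
def snap(name,fn=None):
    c=read_camera(name)
    if fn: cv2.imwrite('pics/'+fn+'.png',c['image'][:,:,::-1])
    return c
def ray(c,u,v,z):
    K=np.array(c['intrinsics']);T=np.array(c['camera_from_world'])
    d=T[:3,:3].T@np.linalg.inv(K)@[u,v,1]; o=-T[:3,:3].T@T[:3,3]
    return o+d*(z-o[2])/d[2]
def proj(c,p):
    K=np.array(c['intrinsics']);T=np.array(c['camera_from_world'])
    q=K@(T[:3,:3]@np.array(p)+T[:3,3]); return q[:2]/q[2]
E
python3 - <<'E'
from h import *
for n in ['top','side']:
    c=snap(n,n+'0'); print(n,c['intrinsics'],c['camera_from_world'])
s=status.read_state();print(s); print(R.from_rotvec(s['tcp_rot']).as_matrix())
E
```

```text
top [[408.27143809   0.         323.70788309]
 [  0.         408.27143809 205.19736718]
 [  0.           0.           1.        ]] [[ 2.45625325e-02 -9.99698295e-01  3.40124730e-05  4.27357366e-03]
 [-9.87567593e-01 -2.42697659e-02 -1.55310103e-01  5.75655250e-01]
 [ 1.55264071e-01  3.78121985e-03 -9.87865766e-01  1.10256772e+00]
 [ 0.00000000e+00  0.00000000e+00  0.00000000e+00  1.00000000e+00]]
side [[437.40945701   0.         310.42817312]
 [  0.         437.40945701 201.04737466]
 [  0.           0.           1.        ]] [[-0.91632633 -0.3999798  -0.01903178  0.52440613]
 [-0.25186492  0.61265114 -0.74914794  0.20521567]
 [ 0.31130389 -0.68167055 -0.66212926  1.27644089]
 [ 0.          0.          0.          1.        ]]
{'time': 0.1, 'joint_positions': array([-1.31278186e+00,  1.16446199e-01,  1.44218863e+00,  4.05488017e-06,
        1.58395515e+00, -3.78139137e-02]), 'qd': array([ 0.00141517,  0.00054373, -0.00251813,  0.00097777,  0.00042242,
       -0.00208916]), 'joint_torque': array([ 2.00063434e-03, -7.22895956e+01, -6.23865151e+01,  7.80985854e-02,
        2.27367209e-02, -8.88253498e-05]), 'tool_pos': array([ 0.19672983, -0.64553936,  0.23497957]), 'tcp_rot': array([ 0.98919949,  1.33554212, -0.98815856]), 'ft_force': array([ 0.98089756, -0.33147915, -0.13465867]), 'wrist_torque': array([-0.02555307,  0.02481721,  0.00456433]), 'gripper_width': 0.0931179666715702}
[[-2.50560385e-04  9.56560961e-01  2.91532271e-01]
 [ 9.65354244e-04  2.91532376e-01 -9.56560475e-01]
 [-9.99999503e-01  4.17557545e-05 -9.96466648e-04]]
```

View pics/top0.png

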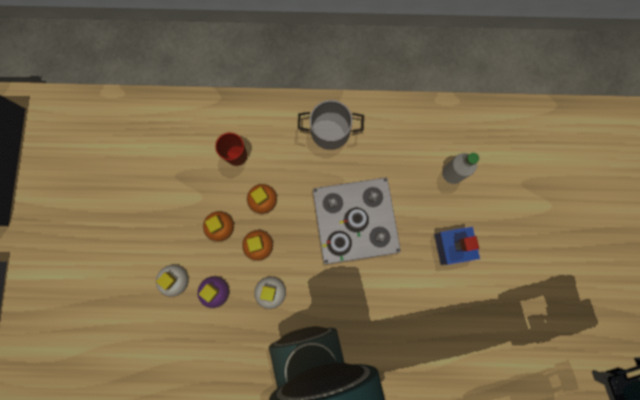

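View pics/side0.png

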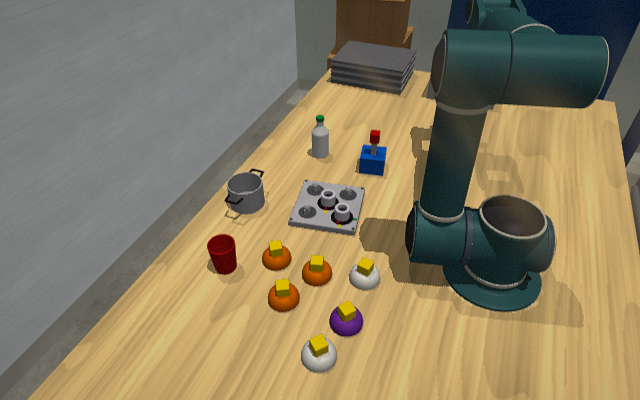

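Run:
```python
import cv2
a=cv2.imread('pics/top0.png')
cv2.imwrite('pics/t1.png',cv2.resize(a[165:285,290:420],None,fx=6,fy=5.0*1.2 if 0 else 6,interpolation=cv2.INTER_CUBIC)[:600*2][:, :780][:720])
b=cv2.resize(a[168:272,300:410],None,fx=5.5,fy=5.5,interpolation=cv2.INTER_CUBIC);cv2.imwrite('pics/t1.png',b)
b=cv2.resize(a[175:320,150:300],None,fx=4,fy=4,interpolation=cv2.INTER_CUBIC);cv2.imwrite('pics/t2.png',b)
s=cv2.imread('pics/side0.png')
b=cv2.resize(s[175:240,280:375],None,fx=8,fy=8,interpolation=cv2.INTER_CUBIC);cv2.imwrite('pics/s1.png',b)
```

```text
(no output)
```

View pics/t1.png

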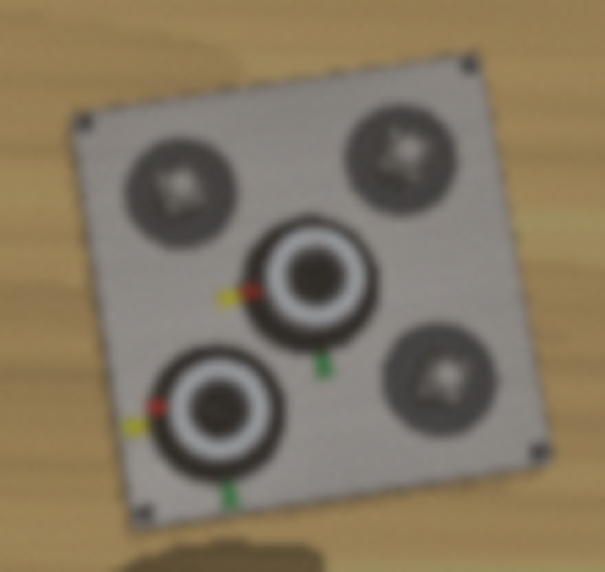

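View pics/t2.png

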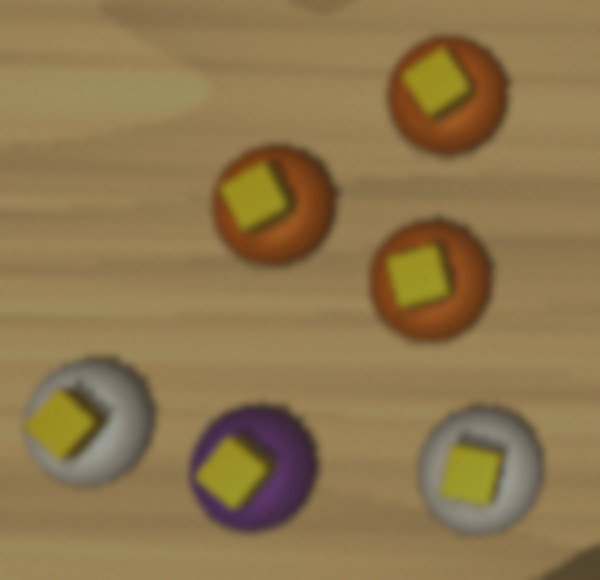

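View pics/s1.png

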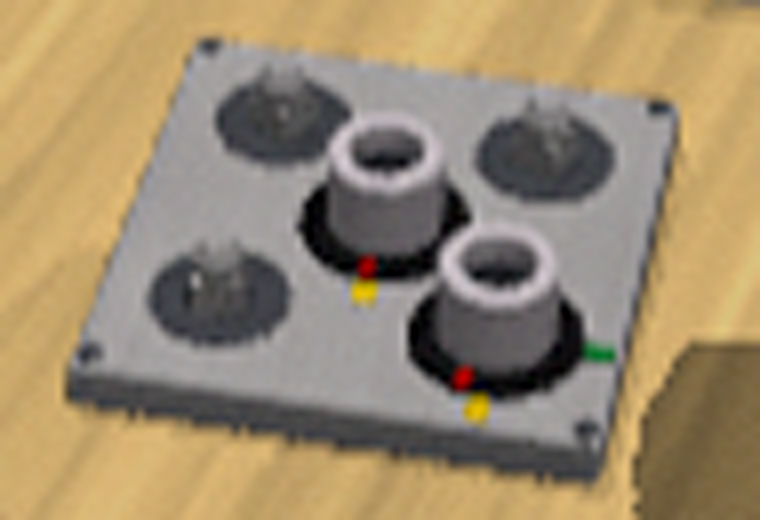

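```bash
cat > m.py <<'E'
from h import *
def yellow(c,z=.068,amin=40,box=(150,300,170,320)):
    im=c['image'];hsv=cv2.cvtColor(im,cv2.COLOR_RGB2HSV)
    m=cv2.inRange(hsv,(25,175,110),(35,255,255))
    m[:, :box[0]]=0;m[:,box[1]:]=0;m[:box[2]]=0;m[box[3]:]=0
    n,l,st,ce=cv2.connectedComponentsWithStats(m)
    out=[]
    for i in range(1,n):
        if st[i,4]<amin: continue
        ct=cv2.findContours(cv2.resize((l==i).astype(np.uint8)*255,None,fx=8,fy=8,interpolation=cv2.INTER_CUBIC)//128,0,1)[0]
        ct=max(ct,key=cv2.contourArea)
        p=(ct[:,0]+.5)/8-.5
        w=np.array([ray(c,*q,z)[:2] for q in p])*1000
        r=cv2.minAreaRect(w.astype(np.float32))
        m_=cv2.moments(w.astype(np.float32))
        out.append((ce[i].round(1),[round(m_['m10']/m_['m00'],1),round(m_['m01']/m_['m00'],1)],np.round(r[0],1),np.round(r[1],1),round(r[2],1)))
    return out
E
python3 - <<'E'
from m import *
c=snap('top');
hsv=cv2.cvtColor(c['image'],cv2.COLOR_RGB2HSV)
print(hsv[198,259],hsv[226,213],hsv[243,471],hsv[247,471],hsv[250,470], hsv[200,360],hsv[203,331])
for o in yellow(c): print(o)
m=cv2.inRange(hsv,(0,150,60),(8,255,255))|cv2.inRange(hsv,(172,150,60),(180,255,255));m[:,:440]=0
n,l,st,ce=cv2.connectedComponentsWithStats(m);print(st,ce)
ct=max(cv2.findContours(m,0,1)[0],key=cv2.contourArea)
r=cv2.minAreaRect(np.array([ray(c,*q,.158)[:2]*1000 for q in ct[:,0]],np.float32));print(r)
T=np.array(c['camera_from_world']);print(-T[:3,:3].T@T[:3,3])
a=cv2.resize(c['image'][215:275,425:495,::-1],None,fx=8,fy=8,interpolation=cv2.INTER_CUBIC);cv2.imwrite('pics/k1.png',a)
c=snap('side')
a=cv2.resize(c['image'][120:185,340:405,::-1],None,fx=8,fy=8,interpolation=cv2.INTER_CUBIC);cv2.imwrite('pics/k2.png',a)
E
```

```text
[ 27 198 156] [ 27 204 155] [  3 194 134] [  3 202 134] [162 126  99] [ 13  16 140] [ 17  22 103]
(array([259. , 195.2]), [595.4, 197.8], array([595.4, 197.9]), array([36. , 35.1]), 35.9)
(array([213.4, 223.8]), [513.0, 318.6], array([512.9, 318.6]), array([34.8, 36.3]), 28.6)
(array([254.3, 243.6]), [461.7, 204.1], array([461.8, 204. ]), array([36.7, 36.4]), 19.0)
(array([165. , 280.5]), [357.4, 437.8], array([356.8, 437.4]), array([33.3, 33.1]), 48.4)
(array([207.8, 292.6]), [328.7, 321.1], array([328.2, 321.3]), array([34.4, 34.7]), 48.3)
(array([267.7, 292.8]), [332.1, 161.6], array([331.7, 161.8]), array([32.9, 32.5]), 78.4)
[[     0      0    640    400 255829]
 [   462    237     17     13    171]] [[319.39929797 199.47082231]
 [470.15789474 243.15204678]]
((470.4924011230469, -349.32177734375), (30.422269821166992, 35.54755783081055), 12.589055061340332)
[0.39720435 0.01407425 1.17859383]
```

View pics/k1.png

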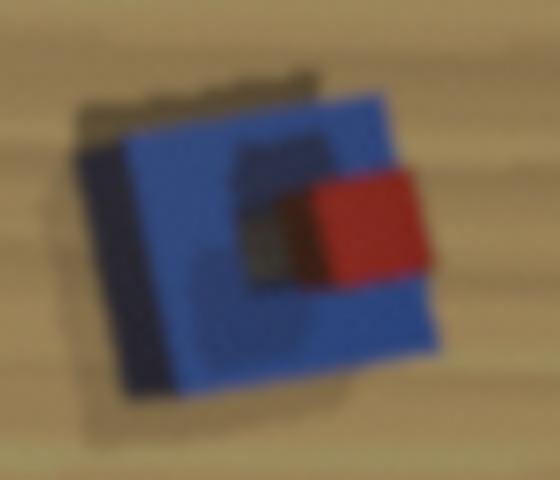

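View pics/k2.png

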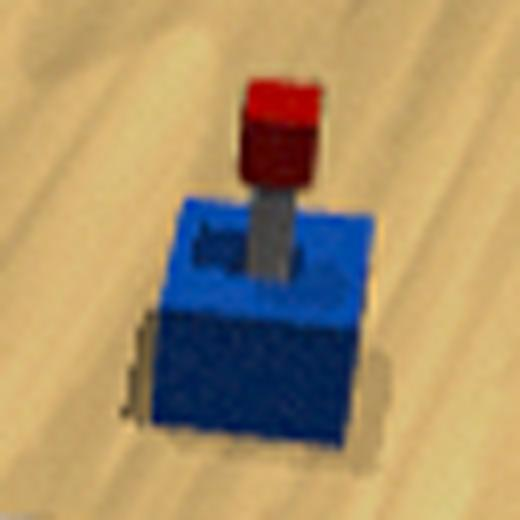

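Run:
```python
from m import *
from scipy.optimize import least_squares
c=snap('top');im=c['image'];hsv=cv2.cvtColor(im,cv2.COLOR_RGB2HSV)
m=cv2.inRange(hsv,(0,0,0),(180,60,255));m[:,:300]=0;m[:,410:]=0;m[:170]=0;m[270:]=0
n,l,st,ce=cv2.connectedComponentsWithStats(m);i=1+np.argmax(st[1:,4]);print(st[i])
m=(l==i).astype(np.uint8)
ct=max(cv2.findContours(m,0,1)[0],key=cv2.contourArea)
w=np.array([ray(c,*q,.025)[:2]*1000 for q in ct[:,0]],np.float32)
print('deck',cv2.minAreaRect(w))
# dark discs : otsu on gray per blob at deck height
g=cv2.cvtColor(im,cv2.COLOR_RGB2GRAY)
def fit(pts,obs):
    f=lambda p:(np.array(pts)@R.from_euler('z',p[2]).as_matrix()[:2,:2].T+p[:2]-obs).ravel()
    r=least_squares(f,[520,-20,0]);return r.x,np.round(r.fun,1)
obs=[]
for (u,v) in [(333,203),(373,197),(380,237)]:
    roi=np.zeros_like(g);cv2.circle(roi,(u,v),14,1,-1)
    d=((g<105)&(roi>0)).astype(np.uint8)
    ct=max(cv2.findContours(d,0,1)[0],key=cv2.contourArea);h=cv2.convexHull(ct)
    wh=np.array([ray(c,*q,.026)[:2]*1000 for q in h[:,0]],np.float32)
    e=cv2.fitEllipse(wh);print(e);obs.append(e[0])
# collar rims bright
for (u,v) in [(340,242),(357,218)]:
    roi=np.zeros_like(g);cv2.circle(roi,(u,v),13,1,-1)
    d=((g>145)&(roi>0)).astype(np.uint8)
    k=cv2.findContours(d,0,1)[0]
    ct=max(k,key=cv2.contourArea);h=cv2.convexHull(ct)
    wh=np.array([ray(c,*q,.068)[:2]*1000 for q in h[:,0]],np.float32)
    e=cv2.fitEllipse(wh);print(e);obs.append(e[0])
P=[(58,58),(58,-58),(-58,-58),(-58,58),(0,0)]
x,f=fit(P,np.array(obs));print(x,np.degrees(x[2]),f)
Rm=R.from_euler('z',x[2]).as_matrix()[:2,:2]
print((np.array(P)@Rm.T+x[:2]).round(1))
# block top
m=cv2.inRange(hsv,(105,120,70),(125,255,255));m[:,:425]=0
m2=m.copy()
ct=np.concatenate(cv2.findContours(m,0,1)[0])
w=np.array([ray(c,*q,.070)[:2]*1000 for q in ct[:,0]],np.float32)
print('block',cv2.minAreaRect(w))
# side cross-check
s=snap('side');hs=cv2.cvtColor(s['image'],cv2.COLOR_RGB2HSV)
for o in yellow(s,box=(230,350,220,310)): print('side',o)
```

```text
[ 313  178   87   86 5755]
deck ((538.81689453125, -73.51799011230469), (218.61734008789062, 218.66921997070312), 10.14293098449707)
((586.7395629882812, -6.483675479888916), (57.973628997802734, 58.295379638671875), 66.46426391601562)
((607.0460815429688, -120.72808074951172), (57.90829086303711, 58.91942596435547), 59.223289489746094)
((492.6385803222656, -141.25730895996094), (57.627906799316406, 59.39309310913086), 149.62513732910156)Traceback (most recent call last):
  File "<stdin>", line 29, in <module>
cv2.error: OpenCV(4.12.0) /io/opencv/modules/imgproc/src/shapedescr.cpp:361: error: (-201:Incorrect size of input array) There should be at least 5 points to fit the ellipse in function 'fitEllipseNoDirect'
```

Run:
```python
from m import *
from scipy.optimize import least_squares
c=snap('top');im=c['image'];hsv=cv2.cvtColor(im,cv2.COLOR_RGB2HSV);g=cv2.cvtColor(im,cv2.COLOR_RGB2GRAY)
def fit(pts,obs):
    f=lambda p:(np.array(pts)@R.from_euler('z',p[2]).as_matrix()[:2,:2].T+p[:2]-obs).ravel()
    r=least_squares(f,[520,-20,0]);return r.x,np.round(r.fun,1)
obs=[(586.74,-6.48),(607.05,-120.7),(492.64,-141.26)]
print(g[242,325:355],hsv[242,325:355,1],im[242,331:335])
for (u,v) in [(340,242),(357,218)]:
    roi=np.zeros_like(g);cv2.circle(roi,(u,v),11,1,-1)
    d=((g>100)&(roi>0)).astype(np.uint8)
    k=cv2.findContours(d,0,1)[0]
    ct=max(k,key=cv2.contourArea);h=cv2.convexHull(ct)
    wh=np.array([ray(c,*q,.068)[:2]*1000 for q in h[:,0]],np.float32)
    e=cv2.fitEllipse(wh);print(e);obs.append(e[0])
P=[(58,58),(58,-58),(-58,-58),(-58,58),(0,0)]
x,f=fit(P,np.array(obs));print(x,np.degrees(x[2]),f)
Rm=R.from_euler('z',x[2]).as_matrix()[:2,:2]
print((np.array(P)@Rm.T+x[:2]).round(1))
m=cv2.inRange(hsv,(105,150,70),(125,255,255));m[:,:425]=0
ct=np.concatenate(cv2.findContours(m,0,1)[0])
w=np.array([ray(c,*q,.070)[:2]*1000 for q in ct[:,0]],np.float32)
print('block',cv2.minAreaRect(w))
s=snap('side');hs=cv2.cvtColor(s['image'],cv2.COLOR_RGB2HSV)
for u,v in [(276,244),(316,262),(282,285)]: print(hs[v,u],ray(s,u,v,.068))
m=cv2.inRange(hs,(25,200,200),(35,255,255));n,l,st,ce=cv2.connectedComponentsWithStats(m)
for i in range(1,n):
  if st[i,4]>40: print('yel side',ce[i],ray(s,*ce[i],.068)[:2]*1000)
gs=cv2.cvtColor(s['image'],cv2.COLOR_RGB2GRAY)
T=np.array(s['camera_from_world']);print(-T[:3,:3].T@T[:3,3])
# deck top in side view: predicted corners
for q in [(110,110),(110,-110),(-110,-110),(-110,110)]:
  p=Rm@np.array(q)+x[:2]; print('pred side',proj(s,[*p/1000,.025]).round(1))
for q in P[3:]:
  p=Rm@np.array(q)+x[:2]; print('pred rim',proj(s,[*p/1000,.068]).round(1))
```

```text
[133 109  82  69  70  92 125 144 136 103  69  51  50  48  48  47  46  45
  50  70 107 139 146 123  84  60  80 118 136 139] [ 34  71 126 163 145  65  10   5   4   2  18  42  43  49  54  46  56  53
  38  18   0   7   7   2   9  32  22  17  15  16] [[128 123 124]
 [143 144 146]
 [136 136 138]
 [104 103 103]]
((472.0254821777344, -27.076940536499023), (48.51870346069336, 49.11662673950195), 40.62847137451172)
((539.0731201171875, -73.41716766357422), (48.164180755615234, 49.694091796875), 46.4134521484375)
[ 5.39505720e+02 -7.37868216e+01  1.77513846e-01] 10.170794187825225 [-0.4  0.  -0.2  0.1  0.   0.1  0.1  0.1  0.4 -0.4]
[[ 586.4   -6.5]
 [ 606.8 -120.6]
 [ 492.7 -141.1]
 [ 472.2  -26.9]
 [ 539.5  -73.8]]
block ((471.2551574707031, -351.8784484863281), (81.45938110351562, 83.69834899902344), 10.010706901550293)
[ 25 255 215] [0.59452687 0.1980069  0.068     ]
[ 26 255 219] [0.45945908 0.21617741 0.068     ]
[ 26 255 218] [0.51196273 0.32496758 0.068     ]
yel side [275.01136364 244.64772727] [596.03322823 201.42131574]
yel side [316.5 259.5] [461.75640251 207.16962716]
yel side [365.48571429 262.78095238] [330.80653498 165.58244829]
yel side [282.03305785 284.03305785] [513.31099261 322.04889793]
yel side [346.78417266 307.42446043] [328.26711076 324.67296999]
yel side [318.41317365 341.91616766] [357.08868371 442.26406186]
[0.13485276 0.9541384  1.00888614]
pred side [287.8 219.9]
pred side [304.2 178.5]
pred side [364.9 186.7]
pred side [355.  230.3]
pred rim [342.1 206.9]
pred rim [328. 193.]
```

Run:
```python
from m import *
c=snap('top');s=snap('side')
T=[]
for cc in (c,s):
  row=[]
  for (x,y) in [(586.4,-6.5),(606.8,-120.6),(492.7,-141.1)]:
    u,v=proj(cc,[x/1000,y/1000,.035]).round().astype(int); print(u,v)
    a=cv2.cvtColor(cc['image'],cv2.COLOR_RGB2GRAY)[v-10:v+11,u-10:u+11].astype(np.float32)
    a=np.clip((a-50)/(a.max()-50)*255,0,255).astype(np.uint8)
    row.append(cv2.resize(a,(260,260),interpolation=cv2.INTER_LANCZOS4))
  T.append(np.hstack(row))
cv2.imwrite('pics/sh.png',np.vstack(T))
```

```text
333 202
373 196
380 236
307 209
315 187
348 192
```

View pics/sh.png

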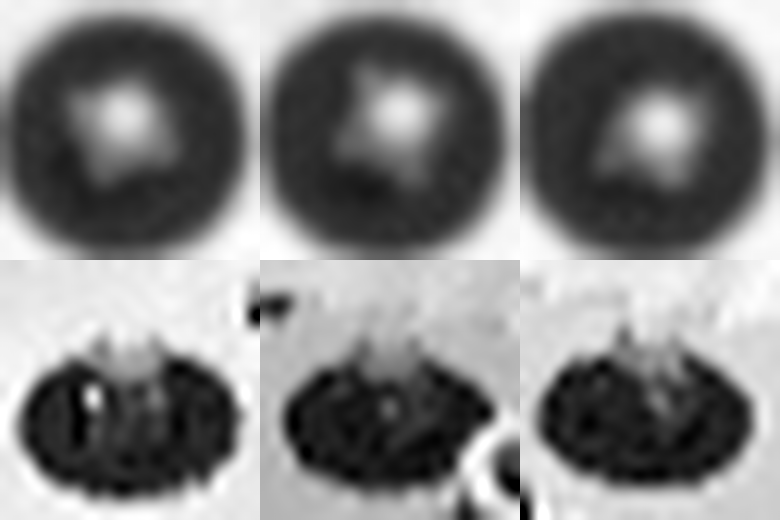

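send_rows:
  plan:
    - [[0,0,0.026,-0.0274,0,0,0],[0,0,0.026,-0.0274,0,0,0],[0,0,0.026,-0.0274,0,0,0],[0,0,0.026,-0.0274,0,0,0],[0,0,0.026,-0.0274,0,0,0]]
  squeeze: 25

```text
time: 0.87
tool_pos: [0.2815, -0.4751, 0.2356]
tcp_rot: [0.989, 1.334, -0.989]
ft_force: [0.7, -1.2, 0.7]
gripper_width: 0.0927
```

send_rows:
  plan:
    - [[0,0,0.026,-0.0274,0,0,0],[0,0,0.026,-0.0274,0,0,0],[0,0,0.026,-0.0274,0,0,0],[0,0,0.026,-0.0274,0,0,0],[0,0,0.026,-0.0274,0,0,0]]

```text
time: 1.28
tool_pos: [0.3659, -0.3061, 0.2359]
tcp_rot: [0.989, 1.334, -0.989]
ft_force: [0.9, -0.8, 0.3]
gripper_width: 0.0929
```

send_rows:
  plan:
    - [[0,0,0.026,-0.0274,0,0,0],[0,0,0.026,-0.0274,0,0,0],[0,0,0.0172,-0.037,0,0,0],[0,0,0.0172,-0.037,0,0,0],[0,0,0.0172,-0.037,0,0,0]]

```text
time: 1.7
tool_pos: [0.4162, -0.1172, 0.2358]
tcp_rot: [0.989, 1.334, -0.989]
ft_force: [0.8, -0.4, -0.6]
gripper_width: 0.093
```

send_rows:
  plan:
    - [[0,0,0.0172,-0.037,0,0,0],[0,0,0.0172,-0.037,0,0,0],[0,0,0.0172,-0.037,0,0,0],[0,0,0.0172,-0.037,0,0,0],[0,0,0.0172,-0.037,0,0,0]]

```text
time: 2.12
tool_pos: [0.4444, 0.0851, 0.2361]
tcp_rot: [0.989, 1.334, -0.988]
ft_force: [1.3, -1.8, -0.6]
gripper_width: 0.0928
```

```bash
cat > p.py <<'E'
from h import *
import sys
def st():
    s=status.read_state();M=R.from_rotvec(s['tcp_rot']).as_matrix()
    yaw=np.degrees(np.arctan2(M[1,2],M[0,2]))
    print('t',round(s['time'],2),'tcp',(s['tool_pos']*1000).round(1),'yaw',round(yaw,2),'tilt',(M[:2,0]*1000).round(1),'F',s['ft_force'].round(1),'Tq',s['wrist_torque'].round(2),'w',round(s['gripper_width']*1000,1),'q',np.degrees(s['joint_positions']).round(0))
    return s,M,yaw
def to(x,y,z,yaw=None,n=None):
    s,M,y0=st()
    d=np.array([x,y,z])-s['tool_pos']*1000
    t=M.T@d; print('total tool shift mm',t.round(1),'norm',round(np.linalg.norm(t),1))
    dy=0 if yaw is None else -(yaw-y0); print('turn about tool x',round(dy,2))
    N=n or int(max(np.ceil(np.linalg.norm(t)/40),np.ceil(abs(dy)/7),1))
    # shift in successive frames
    a=np.radians(dy)/N
    dd=t/N; out=[]
    for i in range(N):
        Ri=R.from_rotvec([-a*i,0,0]).as_matrix()
        out.append(((Ri@dd)/1000).round(4).tolist()+[round(dy/N,2)])
    print(N,'rows'); 
    for o in (out if abs(dy)>.05 else out[:1]): print(o)
if __name__=='__main__':
    a=[float(v) for v in sys.argv[1:]]
    if not a: st()
    else: to(*a[:3],*(a[3:4]))
E
python3 p.py 461.7 204.1 100 -71
```

```text
t 2.12 tcp [444.4  85.1 236.1] yaw -73.05 tilt [1.1 0.1] F [ 1.3 -1.8 -0.6] Tq [-0.05 -0.04 -0.09] w 92.8 q [  8. -22. 108.  -0.  94.  81.]
total tool shift mm [ 136.1   51.1 -108.8] norm 181.6
turn about tool x -2.05
5 rows
[0.0272, 0.0102, -0.0218, np.float64(-0.41)]
[0.0272, 0.0104, -0.0217, np.float64(-0.41)]
[0.0272, 0.0105, -0.0216, np.float64(-0.41)]
[0.0272, 0.0107, -0.0215, np.float64(-0.41)]
[0.0272, 0.0108, -0.0215, np.float64(-0.41)]
```

send_rows:
  plan:
    - [[0,0.024,0.0105,-0.0216,-0.41,0,0],[0,0.024,0.0105,-0.0216,-0.41,0,0],[0,0.024,0.0105,-0.0216,-0.41,0,0],[0,0.024,0.0105,-0.0216,-0.41,0,0],[0,0.02,0.0105,-0.0216,-0.41,0,0]]

```text
time: 2.53
tool_pos: [0.4613, 0.2031, 0.1181]
tcp_rot: [0.961, 1.348, -0.961]
ft_force: [1.0, -0.4, -0.0]
gripper_width: 0.0931
```

```bash
python3 - <<'E'
from m import *
c=snap('top','a1');s=snap('side','a2')
cv2.imwrite('pics/a2.png',cv2.resize(s['image'][170:370,200:420,::-1],None,fx=3.5,fy=3,interpolation=cv2.INTER_CUBIC))
cv2.imwrite('pics/a1.png',cv2.resize(c['image'][150:320,150:420,::-1],None,fx=2.9,fy=2.9,interpolation=cv2.INTER_CUBIC))
E
python3 p.py 461.7 204.1 57 -71
```

```text
t 2.63 tcp [460.4 203.8 116.1] yaw -70.85 tilt [-4.6 -1.2] F [-0.4 -0.1  0.2] Tq [-0.    0.03 -0.03] w 93.2 q [ 21. -12. 112.   0.  80.  92.]
total tool shift mm [59.1  1.7  0.1] norm 59.1
turn about tool x 0.15
2 rows
[0.0296, 0.0008, 0.0001, np.float64(0.07)]
[0.0296, 0.0008, 0.0001, np.float64(0.07)]
```

View pics/a2.png

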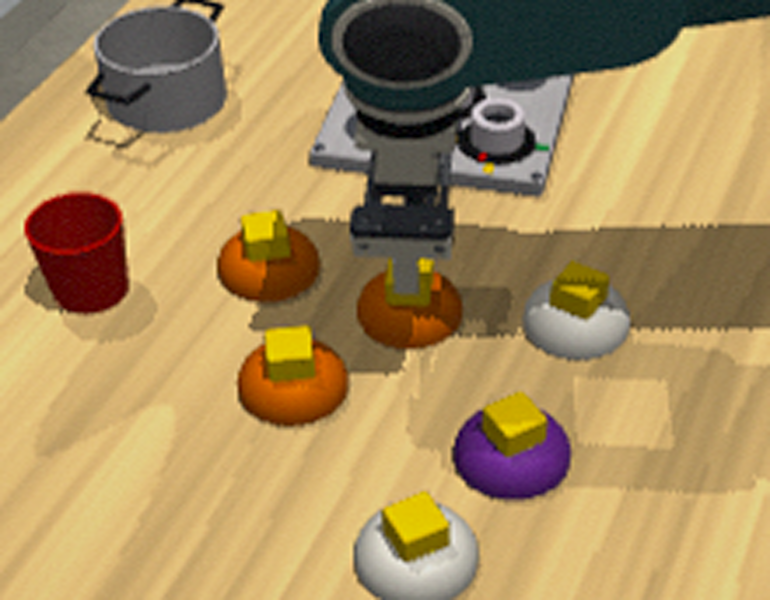

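View pics/a1.png

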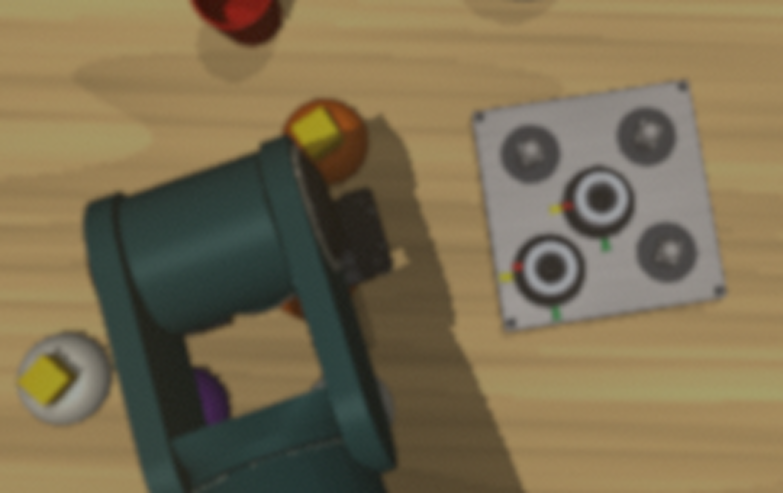

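send_rows:
  plan:
    - [[0,0.0295,0.0008,0,0,0,0],[0,0.0295,0,0,0,0,0],[0,0,0,0,0,0,0],[1,0,0,0,0,0,0],[1,0,0,0,0,0,0]]

```text
time: 3.05
tool_pos: [0.4632, 0.2021, 0.0627]
tcp_rot: [0.963, 1.347, -0.961]
ft_force: [0.0, 0.0, 0.2]
gripper_width: 0.0837
```

send_rows:
  plan:
    - [[1,0,0,0,0,0,0],[1,0,0,0,0,0,0],[1,0,0,0,0,0,0],[1,0,0,0,0,0,0]]

```text
time: 3.38
tool_pos: [0.4628, 0.2022, 0.0614]
tcp_rot: [0.962, 1.347, -0.961]
ft_force: [0.4, -0.0, -0.4]
gripper_width: 0.0579
```

```bash
python3 p.py
```

```text
t 3.38 tcp [462.8 202.2  61.4] yaw -71.01 tilt [1.  0.4] F [ 0.4 -0.  -0.4] Tq [ 0.03 -0.01 -0.03] w 57.9 q [ 21.  -9. 115.  -0.  74.  92.]
```

send_rows:
  plan:
    - [[1,0,0,0,0,0,0],[1,0,0,0,0,0,0],[1,0,0,0,0,0,0],[1,0,0,0,0,0,0],[1,0,0,0,0,0,0]]

```text
time: 3.8
tool_pos: [0.4625, 0.2022, 0.0607]
tcp_rot: [0.962, 1.348, -0.962]
ft_force: [-1.9, 1.0, 1.2]
gripper_width: 0.0357
```

```bash
python3 p.py 462.8 202.2 190
```

```text
t 3.8 tcp [462.5 202.2  60.7] yaw -71.0 tilt [-0.1  0.1] F [-1.9  1.   1.2] Tq [ 0.12  0.14 -0.  ] w 35.7 q [ 21.  -9. 115.   0.  74.  92.]
total tool shift mm [-1.293e+02  3.000e-01  1.000e-01] norm 129.3
turn about tool x 0
4 rows
[-0.0323, 0.0001, 0.0, 0.0]
```

send_rows:
  plan:
    - [[1,-0.03,0,0,0,0,0],[1,-0.03,0,0,0,0,0],[1,-0.03,0,0,0,0,0],[1,0,0,0,0,0,0]]

```text
time: 4.13
tool_pos: [0.4642, 0.2028, 0.1565]
tcp_rot: [0.966, 1.344, -0.956]
ft_force: [1.3, 0.1, 0.7]
gripper_width: 0.0357
```

```bash
python3 p.py 586.4 -6.5 150 -68
```

```text
t 4.13 tcp [464.2 202.8 156.5] yaw -71.0 tilt [6.6 2.4] F [1.3 0.1 0.7] Tq [ 0.04 -0.1   0.06] w 35.7 q [ 21. -13. 109.  -0.  84.  92.]
total tool shift mm [  6.8  47.4 237.7] norm 242.4
turn about tool x -3.0
7 rows
[0.001, 0.0068, 0.034, np.float64(-0.43)]
[0.001, 0.0065, 0.034, np.float64(-0.43)]
[0.001, 0.0063, 0.0341, np.float64(-0.43)]
[0.001, 0.006, 0.0341, np.float64(-0.43)]
[0.001, 0.0057, 0.0341, np.float64(-0.43)]
[0.001, 0.0055, 0.0342, np.float64(-0.43)]
[0.001, 0.0052, 0.0342, np.float64(-0.43)]
```

send_rows:
  plan:
    - [[1,0,0.0068,0.034,-0.43,0,0],[1,0,0.0065,0.034,-0.43,0,0],[1,0,0.0063,0.034,-0.43,0,0],[1,0,0.006,0.034,-0.43,0,0],[1,0,0.0057,0.034,-0.43,0,0]]

```text
time: 4.55
tool_pos: [0.5501, 0.0513, 0.1501]
tcp_rot: [0.933, 1.362, -0.933]
ft_force: [0.9, 0.2, -1.9]
gripper_width: 0.0358
```

send_rows:
  plan:
    - [[1,0,0.0055,0.034,-0.43,0,0],[1,0,0.0052,0.034,-0.43,0,0],[1,0,0,0,0,0,0],[1,0,0,0,0,0,0]]

```text
time: 4.88
tool_pos: [0.5846, -0.0079, 0.1496]
tcp_rot: [0.923, 1.367, -0.924]
ft_force: [-1.1, 1.3, -1.8]
gripper_width: 0.0358
```

```bash
python3 p.py 586.4 -6.5 125 -68
python3 - <<'E'
from m import *
c=snap('top');s=snap('side')
cv2.imwrite('pics/b2.png',cv2.resize(s['image'][150:250,250:380,::-1],None,fx=5,fy=5,interpolation=cv2.INTER_CUBIC))
cv2.imwrite('pics/b1.png',cv2.resize(c['image'][150:280,280:420,::-1],None,fx=4,fy=4,interpolation=cv2.INTER_CUBIC))
E
```

```text
t 4.88 tcp [584.6  -7.9 149.6] yaw -68.13 tilt [-1.4  0.1] F [-1.1  1.3 -1.8] Tq [ 0.06  0.02 -0.06] w 35.8 q [ -3.  -2. 100.  -0.  83.  65.]
total tool shift mm [24.6  2.2 -0.6] norm 24.7
turn about tool x -0.13
1 rows
[0.0246, 0.0022, -0.0006, np.float64(-0.13)]
```

View pics/b2.png

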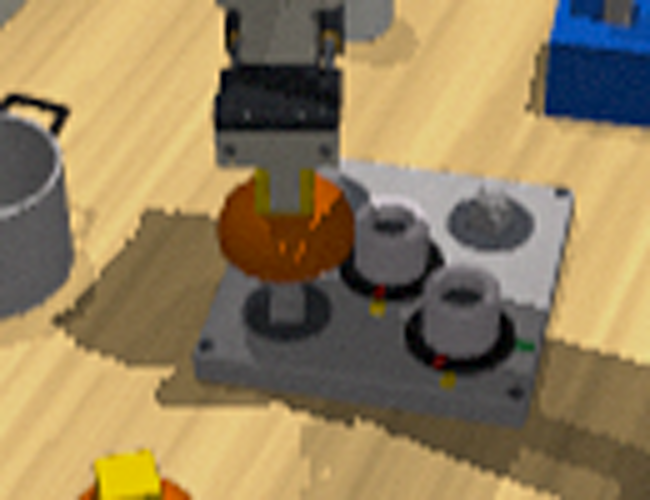

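View pics/b1.png

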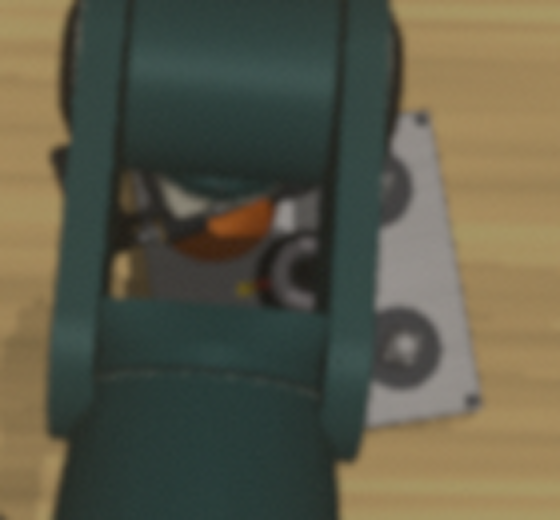

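```bash
cat > held.py <<'E'
from m import *
import sys
# compare held drum (underside zu) with prediction at (x,y)
def held(x,y,zu):
    s=snap('side');hs=cv2.cvtColor(s['image'],cv2.COLOR_RGB2HSV)
    m=cv2.inRange(hs,(4,180,60),(20,255,255))
    q0=proj(s,[x/1000,y/1000,(zu+15)/1000])
    n,l,st,ce=cv2.connectedComponentsWithStats(m)
    i=min([k for k in range(1,n) if st[k,4]>60],key=lambda k:np.hypot(*(ce[k]-q0)))
    a=st[i];print('obs L,R,bottom',a[0],a[0]+a[2]-1,a[1]+a[3]-1)
    pts=np.array([proj(s,[(x+44*np.cos(t))/1000,(y+44*np.sin(t))/1000,z/1000]) for t in np.linspace(0,6.28,90) for z in (zu,zu+8)])
    print('pred',pts.min(0).round(1),pts.max(0).round(1))
held(*[float(v) for v in sys.argv[1:]])
E
python3 held.py 584.6 -7.9 89
python3 - <<'E'
from m import *
# deck corners in side view by line fits
s=snap('side');g=cv2.cvtColor(s['image'],cv2.COLOR_RGB2GRAY)
for n,(p) in {'A at bench':(595.4,197.8),'B':(513,318.6)}.items():
    print(n)
E
python3 held.py 595.4 197.8 0;python3 held.py 513 318.6 0
```

```text
obs L,R,bottom 293 320 205
pred [293.6 186.2] [321.1 206. ]
A at bench
B
obs L,R,bottom 262 290 270
pred [262.6 246.7] [291.9 270.5]
obs L,R,bottom 268 298 311
pred [268.2 283.9] [300.  311.8]
```

send_rows:
  plan:
    - [[1,0.014,0.0015,-0.0005,0,0,0],[1,0.012,0.0007,0,0,0,0],[1,0,0,0,0,0,0],[1,0,0,0,0,0,0]]

```text
time: 5.52
tool_pos: [0.5856, -0.005, 0.1231]
tcp_rot: [0.921, 1.369, -0.923]
ft_force: [0.4, 0.0, -0.1]
gripper_width: 0.036
```

```bash
python3 p.py 586.4 -6.5 112 -68
```

```text
t 5.52 tcp [585.6  -5.  123.1] yaw -67.97 tilt [-2.4  0.1] F [ 0.4  0.  -0.1] Tq [-0.01  0.02  0.03] w 36.0 q [ -3.  -1. 101.  -0.  80.  65.]
total tool shift mm [11.1  0.2  1.7] norm 11.2
turn about tool x 0.03
1 rows
[0.0111, 0.0002, 0.0017, np.float64(0.03)]
```

send_rows:
  plan:
    - [[1,0.005,0,0.001,0,0,0],[1,0.005,0,0,0,0,0],[1,0.004,0,0,0,0,0],[1,0,0,0,0,0,0]]

```text
time: 5.85
tool_pos: [0.5863, -0.0062, 0.1096]
tcp_rot: [0.922, 1.368, -0.922]
ft_force: [0.9, -0.6, -1.5]
gripper_width: 0.036
```

```bash
python3 p.py 586.4 -6.5 100 -68
```

```text
t 5.85 tcp [586.3  -6.2 109.6] yaw -68.0 tilt [-1.1  0.1] F [ 0.9 -0.6 -1.5] Tq [-0.   -0.02  0.01] w 36.0 q [ -3.  -1. 102.   0.  79.  65.]
total tool shift mm [9.6 0.  0.3] norm 9.6
turn about tool x -0.0
1 rows
[0.0096, 0.0, 0.0003, np.float64(-0.0)]
```

send_rows:
  plan:
    - [[1,0.005,0,0,0,0,0],[1,0.005,0,0,0,0,0],[1,0.003,0,0,0,0,0],[1,0,0,0,0,0,0]]

```text
time: 6.18
tool_pos: [0.5865, -0.0063, 0.0968]
tcp_rot: [0.921, 1.367, -0.922]
ft_force: [0.6, -1.3, -1.5]
gripper_width: 0.0358
```

```bash
python3 p.py 586.4 -6.5 90 -68
```

```text
t 6.18 tcp [586.5  -6.3  96.8] yaw -68.0 tilt [-0.7 -0.3] F [ 0.6 -1.3 -1.5] Tq [-0.36 -0.17 -0.04] w 35.8 q [ -3.  -0. 103.  -0.  77.  65.]
total tool shift mm [ 6.8 -0.1  0.1] norm 6.8
turn about tool x 0.0
1 rows
[0.0068, -0.0001, 0.0001, np.float64(0.0)]
```

send_rows:
  plan:
    - [[1,0.004,0,0,0,0,0],[1,0.004,0,0,0,0,0],[1,0.003,0,0,0,0,0],[1,0.001,0,0,0,0,0],[1,0,0,0,0,0,0]]

```text
time: 6.6
tool_pos: [0.5867, -0.0063, 0.0857]
tcp_rot: [0.922, 1.367, -0.922]
ft_force: [-1.2, -2.1, 1.9]
gripper_width: 0.0358
```

```bash
python3 p.py
```

```text
t 6.6 tcp [586.7  -6.3  85.7] yaw -68.0 tilt [ 0.1 -0.2] F [-1.2 -2.1  1.9] Tq [-0.5   0.11 -0.04] w 35.8 q [ -3.   0. 103.  -0.  76.  65.]
```

send_rows:
  plan:
    - [[0.35,0,0,0,0,0,0],[0.35,0,0,0,0,0,0],[0.35,0,0,0,0,0,0],[0.35,0,0,0,0,0,0],[0.35,-0.01,0,0,0,0,0]]

```text
time: 7.02
tool_pos: [0.5858, -0.0061, 0.0941]
tcp_rot: [0.921, 1.369, -0.923]
ft_force: [-0.9, 0.2, -0.3]
gripper_width: 0.0596
```

send_rows:
  plan:
    - [[0.35,-0.035,0,0,0,0,0],[0,-0.04,0,0,0,0,0],[0,0,0.01,-0.035,0,0,0],[0,0,0.01,-0.035,0,0,0]]

```text
time: 7.35
tool_pos: [0.5799, 0.0661, 0.1744]
tcp_rot: [0.926, 1.362, -0.921]
ft_force: [0.9, 0.1, -0.8]
gripper_width: 0.0762
```

```bash
python3 - <<'E'
from m import *
c=snap('top','c1');s=snap('side','c2')
for o in yellow(c,box=(150,450,150,330)): print(o)
for o in yellow(c,z=.093,box=(300,450,150,300)): print('deck',o)
E
python3 p.py 595.4 197.8 110 -54
```

```text
(array([213.5, 224. ]), [512.5, 318.2], array([512.4, 318.3]), array([36.3, 36. ]), 29.6)
(array([165.2, 280.5]), [357.4, 437.4], array([356.7, 437.4]), array([33.1, 33.4]), 47.6)
(array([208. , 292.6]), [328.7, 320.6], array([328.4, 320.2]), array([35.4, 35.2]), 53.8)
t 7.45 tcp [578.6  69.7 172.2] yaw -67.84 tilt [1.5 1.1] F [-0.2  0.  -0.2] Tq [-0.01  0.02  0.03] w 83.8 q [ 4. -4. 99.  0. 85. 72.]
total tool shift mm [  62.3   63.7 -112.3] norm 143.4
turn about tool x -13.84
4 rows
[0.0156, 0.0159, -0.0281, np.float64(-3.46)]
[0.0156, 0.0176, -0.0271, np.float64(-3.46)]
[0.0156, 0.0192, -0.026, np.float64(-3.46)]
[0.0156, 0.0207, -0.0247, np.float64(-3.46)]
```

View pics/c1.png

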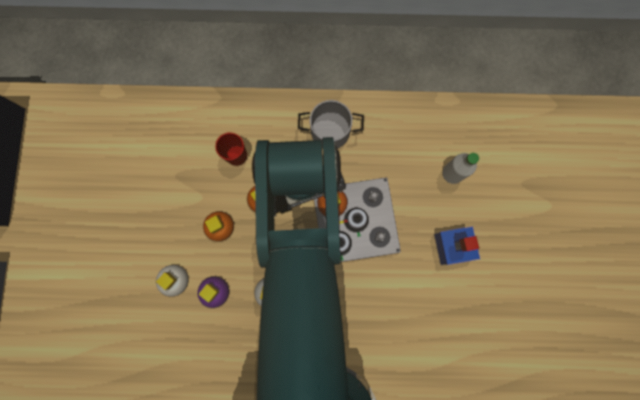

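View pics/c2.png

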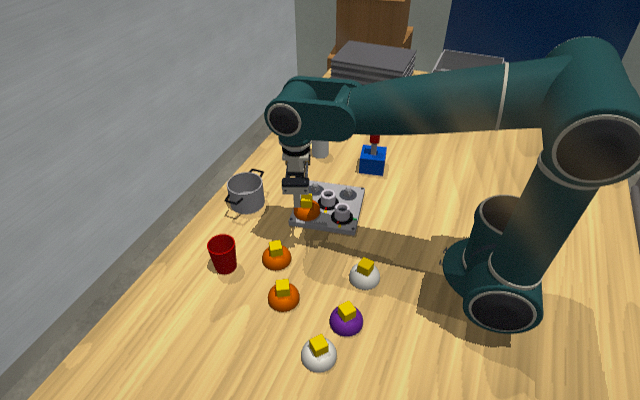

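send_rows:
  plan:
    - [[0,0.012,0.0159,-0.0281,-3.46,0,0],[0,0.015,0.0176,-0.0271,-3.46,0,0],[0,0.015,0.0192,-0.026,-3.46,0,0],[0,0.015,0.0207,-0.0247,-3.46,0,0],[0,0,0,0,0,0,0]]

```text
time: 7.87
tool_pos: [0.595, 0.1979, 0.1108]
tcp_rot: [0.731, 1.447, -0.734]
ft_force: [-0.7, 0.0, -0.2]
gripper_width: 0.0928
```

```bash
python3 - <<'E'
from m import *
s=snap('side');hs=cv2.cvtColor(s['image'],cv2.COLOR_RGB2HSV)
cv2.imwrite('pics/d2.png',cv2.resize(s['image'][170:370,200:420,::-1],None,fx=3.5,fy=3,interpolation=cv2.INTER_CUBIC))
E
python3 p.py 595.4 197.8 60 -54
```

```text
t 7.92 tcp [595.3 196.  112.1] yaw -53.96 tilt [-2.6 -0.6] F [-0.5 -0.8 -0.2] Tq [-0.01  0.08 -0.02] w 92.9 q [16.  4. 97.  0. 79. 70.]
total tool shift mm [52.1  1.3 -1.3] norm 52.2
turn about tool x 0.04
2 rows
[0.0261, 0.0007, -0.0007, np.float64(0.02)]
```

View pics/d2.png

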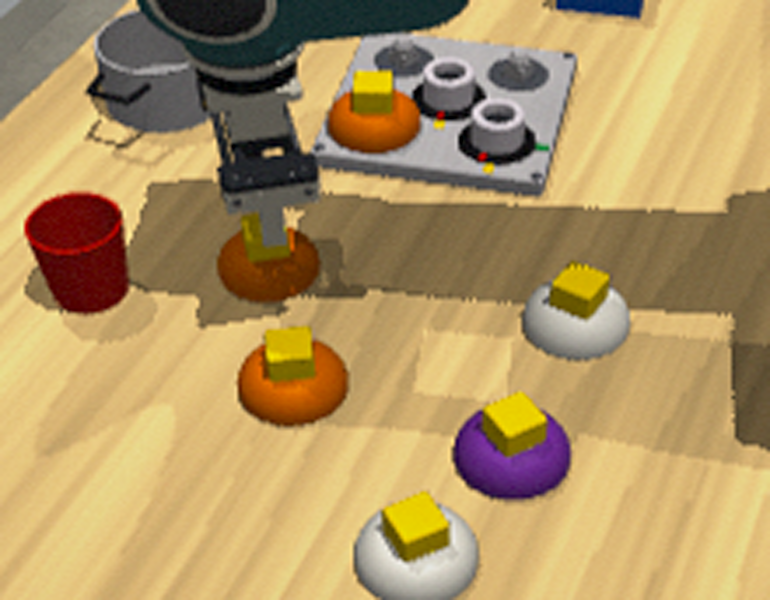

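Drum C sits home on shaft 1; the gripper straddles drum A, which has not moved. Descend and grip.

send_rows:
  plan:
    - [[0,0.026,0.0005,-0.0005,0,0,0],[0,0.025,0,0,0,0,0],[0.4,0,0,0,0,0,0],[1,0,0,0,0,0,0],[1,0,0,0,0,0,0]]

```text
time: 8.33
tool_pos: [0.5968, 0.1944, 0.0647]
tcp_rot: [0.739, 1.441, -0.737]
ft_force: [0.3, -0.1, 0.4]
gripper_width: 0.0774
```

send_rows:
  plan:
    - [[1,0,0,0,0,0,0],[1,0,0,0,0,0,0],[1,0,0,0,0,0,0],[1,0,0,0,0,0,0],[1,0,0,0,0,0,0]]

```text
time: 8.75
tool_pos: [0.5961, 0.195, 0.063]
tcp_rot: [0.737, 1.442, -0.737]
ft_force: [0.0, 0.2, 0.3]
gripper_width: 0.0441
```

send_rows:
  plan:
    - [[1,0,0,0,0,0,0],[1,0,0,0,0,0,0],[1,0,0,0,0,0,0]]

```text
time: 9.0
tool_pos: [0.596, 0.195, 0.0628]
tcp_rot: [0.737, 1.442, -0.737]
ft_force: [-0.9, 0.8, 2.6]
gripper_width: 0.0357
```

```bash
python3 p.py 595.4 197.8 185 -54
```

```text
t 9.0 tcp [596.  195.   62.8] yaw -54.15 tilt [-0.   0.1] F [-0.9  0.8  2.6] Tq [0.09 0.21 0.02] w 35.7 q [16.  6. 99.  0. 74. 70.]
total tool shift mm [-122.2    1.1   -2.6] norm 122.2
turn about tool x -0.15
4 rows
[-0.0306, 0.0003, -0.0006, np.float64(-0.04)]
[-0.0306, 0.0003, -0.0006, np.float64(-0.04)]
[-0.0306, 0.0003, -0.0006, np.float64(-0.04)]
[-0.0306, 0.0003, -0.0006, np.float64(-0.04)]
```

send_rows:
  plan:
    - [[1,-0.03,0,0,0,0,0],[1,-0.04,0,0,0,0,0],[1,-0.04,0,0,0,0,0]]

```text
time: 9.25
tool_pos: [0.5952, 0.1947, 0.1728]
tcp_rot: [0.736, 1.444, -0.739]
ft_force: [1.0, 0.3, -1.9]
gripper_width: 0.0353
```

```bash
python3 p.py 606.4 -121.6 172 -19
```

```text
t 9.25 tcp [595.2 194.7 172.8] yaw -54.15 tilt [-2.6 -0.8] F [ 1.   0.3 -1.9] Tq [-0.01 -0.08 -0.01] w 35.3 q [16.  2. 93. -0. 85. 70.]
total tool shift mm [   1.  -176.2  262.9] norm 316.5
turn about tool x -35.15
8 rows
[0.0001, -0.022, 0.0329, np.float64(-4.39)]
[0.0001, -0.0245, 0.0311, np.float64(-4.39)]
[0.0001, -0.0268, 0.0291, np.float64(-4.39)]
[0.0001, -0.0289, 0.027, np.float64(-4.39)]
[0.0001, -0.0309, 0.0247, np.float64(-4.39)]
[0.0001, -0.0327, 0.0222, np.float64(-4.39)]
[0.0001, -0.0343, 0.0197, np.float64(-4.39)]
[0.0001, -0.0357, 0.017, np.float64(-4.39)]
```

send_rows:
  plan:
    - [[1,0,-0.022,0.0329,-4.39,0,0],[1,0,-0.0245,0.0311,-4.39,0,0],[1,0,-0.0268,0.0291,-4.39,0,0],[1,0,-0.0289,0.027,-4.39,0,0],[1,0,-0.0309,0.0247,-4.39,0,0]]

```text
time: 9.67
tool_pos: [0.6026, -0.0045, 0.1725]
tcp_rot: [0.437, 1.526, -0.437]
ft_force: [1.1, 1.3, -1.8]
gripper_width: 0.036
```

send_rows:
  plan:
    - [[1,0,-0.0327,0.0222,-4.39,0,0],[1,0,-0.0343,0.0197,-4.39,0,0],[1,0,-0.0357,0.017,-4.39,0,0],[1,0.02,0,0,0,0,0],[1,0.02,0,0,0,0,0]]

```text
time: 10.08
tool_pos: [0.6074, -0.1238, 0.1328]
tcp_rot: [0.262, 1.553, -0.263]
ft_force: [0.2, -0.1, -2.8]
gripper_width: 0.0356
```

send_rows:
  plan:
    - [[1,0,0,0,0,0,0],[1,0,0,0,0,0,0]]

```text
time: 10.25
tool_pos: [0.6067, -0.1212, 0.1318]
tcp_rot: [0.261, 1.557, -0.261]
ft_force: [-0.1, 0.0, -0.7]
gripper_width: 0.0357
```

```bash
python3 p.py 606.4 -121.6 112 -19;python3 held.py 607 -121 70
```

```text
t 10.25 tcp [ 606.7 -121.2  131.8] yaw -19.04 tilt [-2.2  0.6] F [-0.1  0.  -0.7] Tq [-0.03 -0.09  0.01] w 35.7 q [-14.   2.  97.   0.  81.   5.]
total tool shift mm [19.8 -0.4 -0.1] norm 19.8
turn about tool x -0.04
1 rows
[0.0198, -0.0004, -0.0001, np.float64(-0.04)]
obs L,R,bottom 302 326 187
pred [302.  169.8] [327.7 187.6]
```

send_rows:
  plan:
    - [[1,0.01,0,0,0,0,0],[1,0.005,0,0,0,0,0],[1,0.005,0,0,0,0,0],[1,0,0,0,0,0,0]]

```text
time: 10.63
tool_pos: [0.6072, -0.1213, 0.1121]
tcp_rot: [0.26, 1.555, -0.261]
ft_force: [0.0, -2.4, -1.9]
gripper_width: 0.0359
```

send_rows:
  plan:
    - [[1,0.005,0,0,0,0,0],[1,0.004,0,0,0,0,0],[1,0.003,0,0,0,0,0],[1,0,0,0,0,0,0]]

```text
time: 10.97
tool_pos: [0.6069, -0.1215, 0.0997]
tcp_rot: [0.26, 1.556, -0.261]
ft_force: [0.4, -5.1, -4.2]
gripper_width: 0.0361
```

```bash
python3 p.py 606.4 -121.6 88 -19
```

```text
t 10.97 tcp [ 606.9 -121.5   99.7] yaw -19.04 tilt [-0.9 -0.2] F [ 0.4 -5.1 -4.2] Tq [-1.21  0.06 -0.03] w 36.1 q [-14.   4.  99.  -0.  78.   5.]
total tool shift mm [11.7 -0.3 -0.4] norm 11.7
turn about tool x -0.04
1 rows
[0.0117, -0.0003, -0.0004, np.float64(-0.04)]
```

send_rows:
  plan:
    - [[1,0.004,-0.001,0,0,0,0],[1,0.004,0,0,0,0,0],[1,0.003,0,0,0,0,0],[1,0.001,0,0,0,0,0],[1,0,0,0,0,0,0]]

```text
time: 11.38
tool_pos: [0.6068, -0.1223, 0.0886]
tcp_rot: [0.261, 1.555, -0.261]
ft_force: [-3.0, -1.8, 3.0]
gripper_width: 0.0359
```

```bash
python3 p.py
```

```text
t 11.38 tcp [ 606.8 -122.3   88.6] yaw -19.03 tilt [-0.4  0.1] F [-3.  -1.8  3. ] Tq [-0.5   0.55  0.  ] w 35.9 q [-14.   4.  99.   0.  77.   5.]
```

send_rows:
  plan:
    - [[1,0.0015,0,0,0,0,0],[1,0,0,0,0,0,0],[1,0,0,0,0,0,0]]

```text
time: 11.63
tool_pos: [0.607, -0.1226, 0.0881]
tcp_rot: [0.26, 1.554, -0.261]
ft_force: [-6.8, -3.6, 9.8]
gripper_width: 0.0357
```

```bash
python3 p.py
```

```text
t 11.63 tcp [ 607.  -122.6   88.1] yaw -19.04 tilt [ 0.4 -0.7] F [-6.8 -3.6  9.8] Tq [-0.64  1.17  0.15] w 35.7 q [-14.   4.  99.  -0.  77.   5.]
```

send_rows:
  plan:
    - [[0.35,0,0,0,0,0,0],[0.35,0,0,0,0,0,0],[0.35,0,0,0,0,0,0],[0.35,0,0,0,0,0,0],[0.35,-0.01,0,0,0,0,0]]

```text
time: 12.05
tool_pos: [0.6061, -0.1219, 0.0954]
tcp_rot: [0.261, 1.558, -0.26]
ft_force: [0.5, -0.1, -1.3]
gripper_width: 0.06
```

send_rows:
  plan:
    - [[0.35,-0.04,0,0,0,0,0],[0,-0.04,0,0,0,0,0],[0,-0.01,0,0,0,0,0]]

```text
time: 12.3
tool_pos: [0.6084, -0.1225, 0.1946]
tcp_rot: [0.26, 1.548, -0.261]
ft_force: [0.2, -0.1, 1.7]
gripper_width: 0.0694
```

```bash
python3 - <<'E'
from m import *
c=snap('top','e1');s=snap('side','e2')
cv2.imwrite('pics/e2.png',cv2.resize(s['image'][150:370,200:420,::-1],None,fx=3.2,fy=2.7,interpolation=cv2.INTER_CUBIC))
for o in yellow(c,box=(150,450,150,330)): print(o)
E
python3 p.py 512.7 318.4 130 29
```

```text
(array([332.3, 198.9]), [589.9, -5.0], array([590.,  -5.]), array([37.9, 35.7]), 19.6)
(array([213.5, 224. ]), [512.5, 318.2], array([512.4, 318.3]), array([36.3, 36. ]), 29.6)
(array([165.2, 280.6]), [357.3, 437.2], array([357.5, 436.7]), array([33.1, 35.5]), 47.6)
(array([208.1, 292.5]), [328.7, 320.4], array([328.5, 320.2]), array([35.4, 35.4]), 53.8)
(array([267.7, 292.7]), [332.2, 161.6], array([332.1, 161.5]), array([32.8, 31.9]), 79.9)
t 12.4 tcp [ 608.  -122.4  191.2] yaw -19.03 tilt [ 5.3 -1.2] F [ 0.7  0.4 -0.9] Tq [-0.01 -0.05 -0.02] w 77.1 q [-14.   1.  93.   0.  86.   5.]
total tool shift mm [  60.1  385.6 -234.1] norm 455.1
turn about tool x -48.03
12 rows
[0.005, 0.0321, -0.0195, np.float64(-4.0)]
[0.005, 0.0334, -0.0172, np.float64(-4.0)]
[0.005, 0.0345, -0.0148, np.float64(-4.0)]
[0.005, 0.0355, -0.0124, np.float64(-4.0)]
[0.005, 0.0363, -0.0099, np.float64(-4.0)]
[0.005, 0.0369, -0.0073, np.float64(-4.0)]
[0.005, 0.0373, -0.0047, np.float64(-4.0)]
[0.005, 0.0375, -0.0021, np.float64(-4.0)]
[0.005, 0.0376, 0.0005, np.float64(-4.0)]
[0.005, 0.0375, 0.0031, np.float64(-4.0)]
[0.005, 0.0372, 0.0057, np.float64(-4.0)]
[0.005, 0.0367, 0.0083, np.float64(-4.0)]
```

View pics/e2.png

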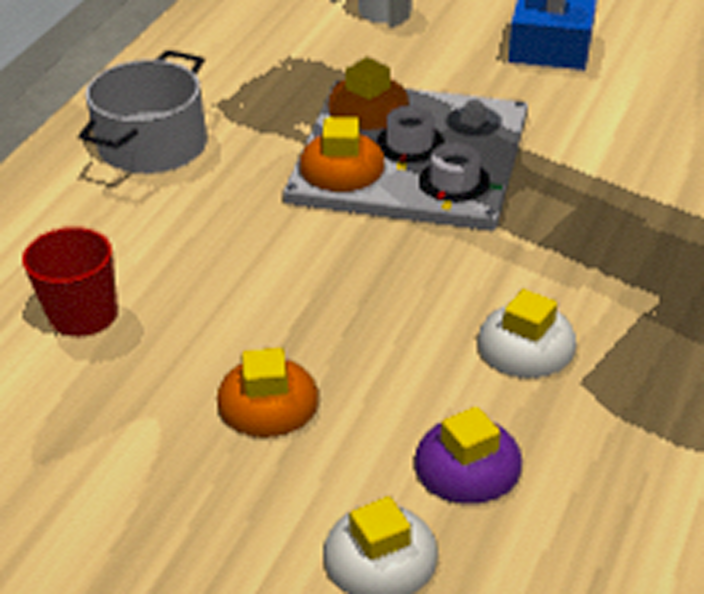

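Two drums are home on shafts 1 and 2; drum B still stands at its first place. Go to it.

send_rows:
  plan:
    - [[0,0,0.032,-0.0195,-4,0,0],[0,0,0.0334,-0.0172,-4,0,0],[0,0,0.0345,-0.0148,-4,0,0],[0,0,0.0355,-0.0124,-4,0,0],[0,0,0.0363,-0.0099,-4,0,0]]

```text
time: 12.82
tool_pos: [0.566, 0.0628, 0.1862]
tcp_rot: [-0.016, 1.572, 0.016]
ft_force: [0.3, -0.2, 0.4]
gripper_width: 0.0926
```

send_rows:
  plan:
    - [[0,0.005,0.0369,-0.0073,-4,0,0],[0,0.005,0.0373,-0.0047,-4,0,0],[0,0.005,0.0375,-0.0021,-4,0,0],[0,0.005,0.0376,0.0005,-4,0,0],[0,0.01,0.0375,0.0031,-4,0,0]]

```text
time: 13.23
tool_pos: [0.5266, 0.2468, 0.1569]
tcp_rot: [-0.29, 1.551, 0.29]
ft_force: [1.3, 0.7, -0.1]
gripper_width: 0.0931
```

send_rows:
  plan:
    - [[0,0.02,0.0372,0.0057,-4,0,0],[0,0.02,0.0367,0.0083,-4,0,0],[0,0,0,0,0,0,0],[0,0,0,0,0,0,0]]

```text
time: 13.57
tool_pos: [0.5103, 0.318, 0.1157]
tcp_rot: [-0.399, 1.537, 0.398]
ft_force: [-0.0, 0.2, 0.0]
gripper_width: 0.0931
```

```bash
python3 p.py 512.7 318.4 60 29
python3 - <<'E'
from m import *
s=snap('side')
cv2.imwrite('pics/f2.png',cv2.resize(s['image'][170:370,200:420,::-1],None,fx=3.2,fy=2.9,interpolation=cv2.INTER_CUBIC))
E
```

```text
t 13.57 tcp [510.3 318.  115.7] yaw 29.12 tilt [-3.2 -1.8] F [-0.   0.2  0. ] Tq [-0.03 -0.13  0.01] w 93.1 q [ 29.   1. 100.   0.  79.   0.]
total tool shift mm [55.7 -0.8  2.5] norm 55.7
turn about tool x 0.12
2 rows
[0.0278, -0.0004, 0.0013, np.float64(0.06)]
[0.0278, -0.0004, 0.0013, np.float64(0.06)]
```

View pics/f2.png

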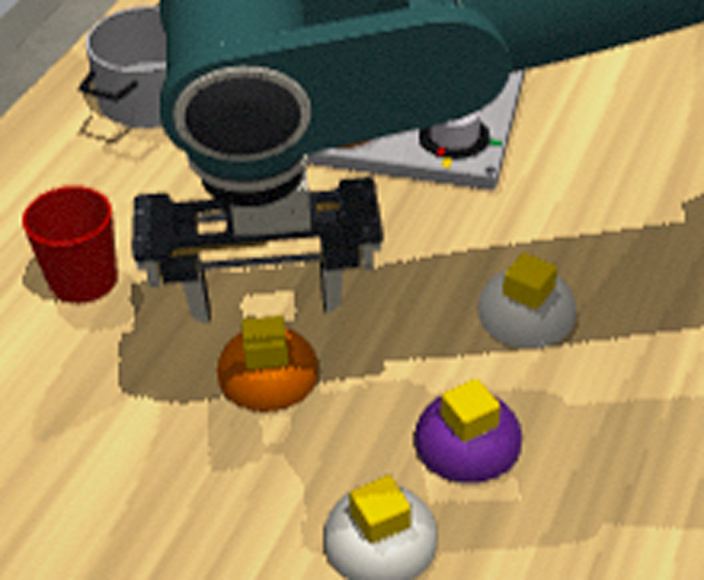

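Run:
```python
from m import *
c=snap('top')
print(ray(c,231,148,.1),ray(c,232,150,.05))
```

```text
[0.71878043 0.27552612 0.1       ] [0.72784614 0.28443397 0.05      ]
```

Cup is 200 mm away: clear.

send_rows:
  plan:
    - [[0,0.03,0,0.001,0,0,0],[0,0.025,0,0,0,0,0],[0.4,0,0,0,0,0,0],[1,0,0,0,0,0,0],[1,0,0,0,0,0,0]]

```text
time: 14.08
tool_pos: [0.5136, 0.3171, 0.065]
tcp_rot: [-0.395, 1.533, 0.396]
ft_force: [0.2, 0.2, 0.4]
gripper_width: 0.0777
```

send_rows:
  plan:
    - [[1,0,0,0,0,0,0],[1,0,0,0,0,0,0],[1,0,0,0,0,0,0],[1,0,0,0,0,0,0],[1,0,0,0,0,0,0]]

```text
time: 14.5
tool_pos: [0.5127, 0.3175, 0.0634]
tcp_rot: [-0.396, 1.534, 0.396]
ft_force: [0.0, 0.1, 0.3]
gripper_width: 0.0445
```

send_rows:
  plan:
    - [[1,0,0,0,0,0,0],[1,0,0,0,0,0,0],[1,0,0,0,0,0,0]]

```text
time: 14.75
tool_pos: [0.5128, 0.3176, 0.0633]
tcp_rot: [-0.396, 1.534, 0.396]
ft_force: [1.7, 0.9, 2.0]
gripper_width: 0.0359
```

```bash
python3 p.py 512.7 318.4 60 29
```

```text
t 14.75 tcp [512.8 317.6  63.3] yaw 28.97 tilt [0.4 0.2] F [1.7 0.9 2. ] Tq [ 0.07 -0.29 -0.01] w 35.9 q [ 29.   4. 102.  -0.  74.   0.]
total tool shift mm [3.3 0.8 0.3] norm 3.4
turn about tool x -0.03
1 rows
[0.0033, 0.0008, 0.0003, np.float64(-0.03)]
```

send_rows:
  plan:
    - [[1,-0.035,0,0,0,0,0],[1,-0.04,0,0,0,0,0],[1,-0.04,0,0,0,0,0]]

```text
time: 15.0
tool_pos: [0.5119, 0.3171, 0.1784]
tcp_rot: [-0.397, 1.537, 0.396]
ft_force: [0.6, 1.1, -1.2]
gripper_width: 0.0359
```

```bash
python3 p.py 493 -142.3 177 -13
```

```text
t 15.0 tcp [511.9 317.1 178.4] yaw 28.97 tilt [-2.3 -1.3] F [ 0.6  1.1 -1.2] Tq [ 0.02 -0.21 -0.  ] w 35.9 q [29. -1. 96.  0. 85.  0.]
total tool shift mm [   2.  -392.7 -239. ] norm 459.8
turn about tool x 41.97
12 rows
[0.0002, -0.0327, -0.0199, np.float64(3.5)]
[0.0002, -0.0339, -0.0179, np.float64(3.5)]
[0.0002, -0.0349, -0.0158, np.float64(3.5)]
[0.0002, -0.0358, -0.0136, np.float64(3.5)]
[0.0002, -0.0366, -0.0114, np.float64(3.5)]
[0.0002, -0.0372, -0.0092, np.float64(3.5)]
[0.0002, -0.0377, -0.0069, np.float64(3.5)]
[0.0002, -0.038, -0.0046, np.float64(3.5)]
[0.0002, -0.0382, -0.0022, np.float64(3.5)]
[0.0002, -0.0383, 0.0001, np.float64(3.5)]
[0.0002, -0.0382, 0.0024, np.float64(3.5)]
[0.0002, -0.038, 0.0048, np.float64(3.5)]
```

send_rows:
  plan:
    - [[1,0,-0.0327,-0.0199,3.5,0,0],[1,0,-0.0339,-0.0179,3.5,0,0],[1,0,-0.0349,-0.0158,3.5,0,0],[1,0,-0.0358,-0.0136,3.5,0,0],[1,0,-0.0366,-0.0114,3.5,0,0]]

```text
time: 15.42
tool_pos: [0.504, 0.1245, 0.1777]
tcp_rot: [-0.155, 1.566, 0.155]
ft_force: [0.2, -0.1, -1.8]
gripper_width: 0.0355
```

send_rows:
  plan:
    - [[1,0,-0.0372,-0.0092,3.5,0,0],[1,0,-0.0377,-0.0069,3.5,0,0],[1,0,-0.038,-0.0046,3.5,0,0],[1,0,-0.0382,-0.0022,3.5,0,0],[1,0,-0.0383,0,3.5,0,0]]

```text
time: 15.83
tool_pos: [0.4959, -0.067, 0.1778]
tcp_rot: [0.085, 1.57, -0.085]
ft_force: [0.9, 1.0, -2.4]
gripper_width: 0.0358
```

send_rows:
  plan:
    - [[1,0,-0.0382,0.0024,3.5,0,0],[1,0,-0.038,0.0048,3.5,0,0],[1,0.02,0,0,0,0,0],[1,0.022,0,0,0,0,0],[1,0,0,0,0,0,0]]

```text
time: 16.25
tool_pos: [0.4916, -0.1419, 0.1317]
tcp_rot: [0.181, 1.569, -0.179]
ft_force: [-0.7, 0.4, -3.2]
gripper_width: 0.0358
```

send_rows:
  plan:
    - [[1,0,0,0,0,0,0],[1,0,0,0,0,0,0]]

```text
time: 16.42
tool_pos: [0.4938, -0.1415, 0.1371]
tcp_rot: [0.178, 1.563, -0.178]
ft_force: [0.3, 0.3, -1.6]
gripper_width: 0.0359
```

```bash
python3 p.py 493 -142.3 112 -13
```

```text
t 16.42 tcp [ 493.8 -141.5  137.1] yaw -13.0 tilt [ 0.5 -0.1] F [ 0.3  0.3 -1.6] Tq [-0.04 -0.12 -0.02] w 35.9 q [-19. -11. 109.   0.  82.  -6.]
total tool shift mm [25.1 -1.  -0.6] norm 25.1
turn about tool x 0.0
1 rows
[0.0251, -0.001, -0.0006, np.float64(0.0)]
```

send_rows:
  plan:
    - [[1,0.01,-0.0008,-0.0005,0,0,0],[1,0.01,0,0,0,0,0],[1,0.005,0,0,0,0,0],[1,0,0,0,0,0,0]]

```text
time: 16.75
tool_pos: [0.4923, -0.1421, 0.1094]
tcp_rot: [0.179, 1.565, -0.178]
ft_force: [-0.2, 0.4, -2.5]
gripper_width: 0.0359
```

send_rows:
  plan:
    - [[1,0.005,0,0,0,0,0],[1,0.004,0,0,0,0,0],[1,0.003,0,0,0,0,0],[1,0,0,0,0,0,0]]

```text
time: 17.08
tool_pos: [0.4926, -0.1424, 0.0983]
tcp_rot: [0.179, 1.564, -0.178]
ft_force: [0.3, 0.1, -1.4]
gripper_width: 0.0359
```

```bash
python3 p.py 493 -142.3 88 -13
```

```text
t 17.08 tcp [ 492.6 -142.4   98.3] yaw -13.03 tilt [-0.7  0.2] F [ 0.3  0.1 -1.4] Tq [-0.07 -0.07  0.03] w 35.9 q [-19. -10. 112.  -0.  78.  -6.]
total tool shift mm [10.3  0.1  0.3] norm 10.4
turn about tool x -0.03
1 rows
[0.0103, 0.0001, 0.0003, np.float64(-0.03)]
```

send_rows:
  plan:
    - [[1,0.004,0,0,0,0,0],[1,0.004,0,0,0,0,0],[1,0.003,0,0,0,0,0],[1,0,0,0,0,0,0],[1,0,0,0,0,0,0]]

```text
time: 17.5
tool_pos: [0.4929, -0.1424, 0.088]
tcp_rot: [0.179, 1.563, -0.179]
ft_force: [0.7, -0.6, -0.7]
gripper_width: 0.0355
```

```bash
python3 p.py
```

```text
t 17.5 tcp [ 492.9 -142.4   88. ] yaw -13.03 tilt [ 0.1 -0. ] F [ 0.7 -0.6 -0.7] Tq [-0.03 -0.08  0.02] w 35.5 q [-19.  -9. 112.   0.  77.  -6.]
```

Home by height (88.3 expected); release and lift, then look.

send_rows:
  plan:
    - [[1,0.001,0,0,0,0,0],[0.35,0,0,0,0,0,0],[0.35,0,0,0,0,0,0],[0.35,0,0,0,0,0,0],[0.35,0,0,0,0,0,0]]

```text
time: 17.92
tool_pos: [0.4929, -0.1425, 0.087]
tcp_rot: [0.179, 1.563, -0.179]
ft_force: [-0.3, -0.1, -0.3]
gripper_width: 0.0573
```

send_rows:
  plan:
    - [[0.35,-0.01,0,0,0,0,0],[0.35,-0.04,0,0,0,0,0],[0,-0.04,0,0,0,0,0],[0,-0.04,0,0,0,0,0],[0,-0.01,-0.03,0.007,0,0,0]]

```text
time: 18.33
tool_pos: [0.4943, -0.1712, 0.235]
tcp_rot: [0.175, 1.555, -0.177]
ft_force: [0.7, -0.4, 1.1]
gripper_width: 0.0762
```

```bash
python3 - <<'E'
from m import *
c=snap('top','g1');s=snap('side','g2')
cv2.imwrite('pics/g2.png',cv2.resize(s['image'][120:245,270:400,::-1],None,fx=4.8,fy=4.8,interpolation=cv2.INTER_CUBIC))
E
python3 p.py 470.5 -349 250 10
```

```text
t 18.43 tcp [ 493.6 -175.5  231.1] yaw -13.09 tilt [ 4.7 -2.7] F [-0.1 -0.4 -0.3] Tq [-0.04 -0.08  0.  ] w 84.1 q [-22. -13. 101.  -0.  91.  -9.]
total tool shift mm [ -18.6 -174.2   16.8] norm 176.0
turn about tool x -23.09
5 rows
[-0.0037, -0.0348, 0.0034, np.float64(-4.62)]
[-0.0037, -0.035, 0.0006, np.float64(-4.62)]
[-0.0037, -0.0349, -0.0023, np.float64(-4.62)]
[-0.0037, -0.0346, -0.0051, np.float64(-4.62)]
[-0.0037, -0.0341, -0.0078, np.float64(-4.62)]
```

View pics/g2.png

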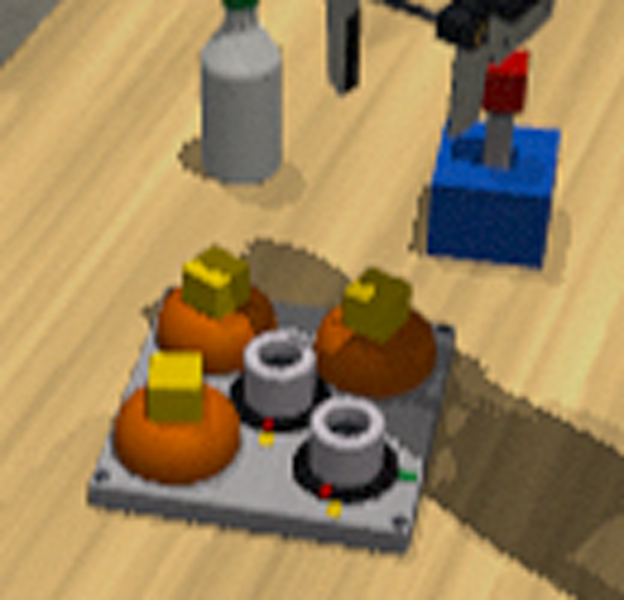

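View pics/g1.png

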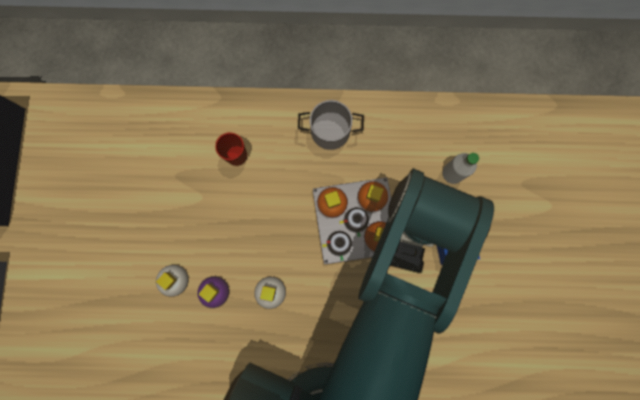

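```bash
python3 - <<'E'
from m import *
c=snap('top')
print(ray(c,459.9,245.1,.07)*1000,ray(c,471,243.3,.158)*1000)
for a,b in [((125,135),(385,95)),((125,135),(180,395)),((315,190),(412,170)),((330,290),(430,270))]:
    p=[ray(c,425+q[0]/8-.44,215+q[1]/8-.44,.07 if b[0] in(385,180) else .158)[:2]*1000 for q in (a,b)]
    d=p[1]-p[0];print(np.linalg.norm(d),np.degrees(np.arctan2(d[1],d[0])))
s=snap('side')
print(ray(s,340+284/8-.44,120+103/8-.44,.158)*1000)
E
python3 p.py 470.5 -350 230 101
```

```text
[ 471.1861142  -352.94575946   70.        ] [ 470.47327637 -351.60829589  158.        ]
90.25500360405472 -79.88625029735788
88.75498210143466 -169.12412586684422
31.289461753394818 -77.07067915419034
32.05360065127914 -77.45656922782403
[ 469.67846869 -346.63796531  158.        ]
t 18.53 tcp [ 492.8 -173.5  227.4] yaw -13.1 tilt [ 0.3 -0. ] F [-0.7 -0.1 -1. ] Tq [-0.01 -0.01  0.05] w 90.3 q [-22. -13. 102.   0.  91.  -9.]
total tool shift mm [  -2.6 -176.9   18.3] norm 177.9
turn about tool x -114.1
17 rows
[-0.0002, -0.0104, 0.0011, np.float64(-6.71)]
[-0.0002, -0.0105, -0.0001, np.float64(-6.71)]
[-0.0002, -0.0104, -0.0014, np.float64(-6.71)]
[-0.0002, -0.0101, -0.0026, np.float64(-6.71)]
[-0.0002, -0.0098, -0.0037, np.float64(-6.71)]
[-0.0002, -0.0093, -0.0049, np.float64(-6.71)]
[-0.0002, -0.0086, -0.0059, np.float64(-6.71)]
[-0.0002, -0.0079, -0.0069, np.float64(-6.71)]
[-0.0002, -0.007, -0.0078, np.float64(-6.71)]
[-0.0002, -0.0061, -0.0085, np.float64(-6.71)]
[-0.0002, -0.005, -0.0092, np.float64(-6.71)]
[-0.0002, -0.0039, -0.0097, np.float64(-6.71)]
[-0.0002, -0.0028, -0.0101, np.float64(-6.71)]
[-0.0002, -0.0016, -0.0103, np.float64(-6.71)]
[-0.0002, -0.0004, -0.0105, np.float64(-6.71)]
[-0.0002, 0.0009, -0.0104, np.float64(-6.71)]
[-0.0002, 0.0021, -0.0103, np.float64(-6.71)]
```

send_rows:
  plan:
    - [[0,0,-0.0104,0.0011,-6.71,0,0],[0,0,-0.0105,-0.0001,-6.71,0,0],[0,0,-0.0104,-0.0014,-6.71,0,0],[0,0,-0.0101,-0.0026,-6.71,0,0],[0,0,-0.0098,-0.0037,-6.71,0,0]]
  squeeze: 50

```text
time: 18.95
tool_pos: [0.4861, -0.2248, 0.2261]
tcp_rot: [-0.285, 1.553, 0.287]
ft_force: [-0.3, 0.2, 0.4]
gripper_width: 0.0929
```

send_rows:
  plan:
    - [[0,0,-0.0093,-0.0049,-6.71,0,0],[0,0,-0.0086,-0.0059,-6.71,0,0],[0,0,-0.0079,-0.0069,-6.71,0,0],[0,0,-0.007,-0.0078,-6.71,0,0],[0,0,-0.0061,-0.0085,-6.71,0,0]]

```text
time: 19.37
tool_pos: [0.4796, -0.2768, 0.226]
tcp_rot: [-0.74, 1.442, 0.742]
ft_force: [1.0, -0.1, 0.3]
gripper_width: 0.093
```

send_rows:
  plan:
    - [[0,0,-0.005,-0.0092,-6.71,0,0],[0,0,-0.0039,-0.0097,-6.71,0,0],[0,0,-0.0028,-0.0101,-6.71,0,0],[0,0,-0.0016,-0.0103,-6.71,0,0],[0,0,-0.0004,-0.0105,-6.71,0,0]]

```text
time: 19.78
tool_pos: [0.4732, -0.3287, 0.226]
tcp_rot: [-1.182, 1.226, 1.185]
ft_force: [0.3, 0.2, -0.4]
gripper_width: 0.0932
```

send_rows:
  plan:
    - [[0,0,0.0009,-0.0104,-6.71,0,0],[0,0,0.0021,-0.0103,-6.71,0,0],[0,0,0,0,0,0,0],[0,0,0,0,0,0,0]]

```text
time: 20.12
tool_pos: [0.4706, -0.3493, 0.2261]
tcp_rot: [-1.345, 1.114, 1.348]
ft_force: [-0.3, 0.0, -0.2]
gripper_width: 0.0934
```

```bash
python3 p.py 470.5 -350.5 137 101.5;  python3 - <<'E'
from m import *
s=snap('side');c=snap('top')
cv2.imwrite('pics/i2.png',cv2.resize(s['image'][80:200,320:440,::-1],None,fx=5,fy=5,interpolation=cv2.INTER_CUBIC))
E
```

```text
t 20.12 tcp [ 470.6 -349.3  226.1] yaw 100.8 tilt [-1.2  1.2] F [-0.3  0.  -0.2] Tq [ 0.07 -0.17  0.02] w 93.4 q [ -39.   -4.   95.    0.   90. -140.]
total tool shift mm [89.1  0.3 -1.3] norm 89.1
turn about tool x -0.7
3 rows
[0.0297, 0.0001, -0.0004, np.float64(-0.23)]
[0.0297, 0.0001, -0.0004, np.float64(-0.23)]
[0.0297, 0.0001, -0.0004, np.float64(-0.23)]
```

View pics/i2.png

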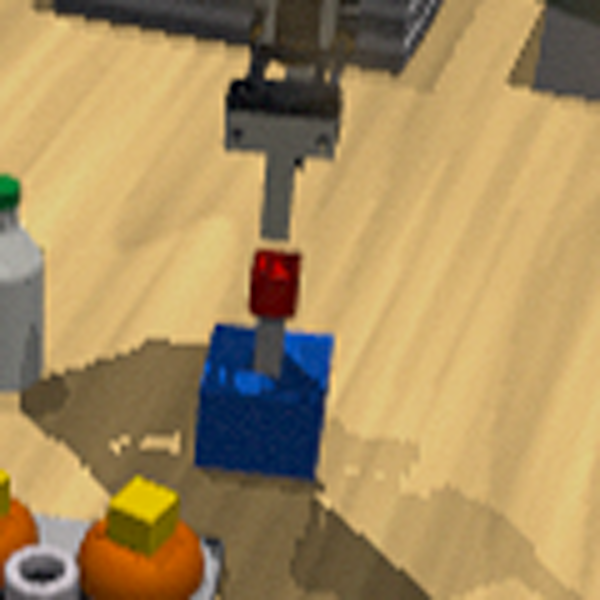

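send_rows:
  plan:
    - [[0,0.03,0,-0.0005,-0.3,0,0],[0,0.03,0,-0.0005,-0.3,0,0],[0,0.029,0,0,0,0,0],[0.4,0,0,0,0,0,0],[1,0,0,0,0,0,0]]

```text
time: 20.63
tool_pos: [0.4707, -0.35, 0.1375]
tcp_rot: [-1.354, 1.107, 1.358]
ft_force: [-0.2, 1.0, 0.5]
gripper_width: 0.0841
```

send_rows:
  plan:
    - [[1,0,0,0,0,0,0],[1,0,0,0,0,0,0],[1,0,0,0,0,0,0],[1,0,0,0,0,0,0],[1,0,0,0,0,0,0]]

```text
time: 21.05
tool_pos: [0.4711, -0.351, 0.1389]
tcp_rot: [-1.358, 1.106, 1.356]
ft_force: [0.8, -0.0, -0.5]
gripper_width: 0.0509
```

send_rows:
  plan:
    - [[1,0,0,0,0,0,0],[1,0,0,0,0,0,0],[1,0,0,0,0,0,0],[1,0,0,0,0,0,0]]

```text
time: 21.38
tool_pos: [0.471, -0.3509, 0.1381]
tcp_rot: [-1.357, 1.106, 1.357]
ft_force: [0.2, -0.0, 1.5]
gripper_width: 0.0341
```

```bash
python3 p.py 470.5 -350.5 137 101.5
```

```text
t 21.38 tcp [ 471.  -350.9  138.1] yaw 101.64 tilt [0.1 0. ] F [ 0.2 -0.   1.5] Tq [ 0.11 -0.24 -0.01] w 34.1 q [ -39.   -2.  100.    0.   81. -141.]
total tool shift mm [1.1 0.4 0.5] norm 1.3
turn about tool x 0.14
1 rows
[0.0011, 0.0004, 0.0005, np.float64(0.14)]
```

send_rows:
  plan:
    - [[1,-0.02,0,0,0,0,0],[1,-0.03,0,0,0,0,0],[1,-0.03,0,0,0,0,0],[1,-0.03,0,0,0,0,0],[1,0,0,0,0,0,0]]

```text
time: 21.8
tool_pos: [0.4719, -0.3516, 0.2543]
tcp_rot: [-1.363, 1.106, 1.351]
ft_force: [1.0, -0.7, -1.2]
gripper_width: 0.0339
```

```bash
python3 p.py 472.6 -27.5 246 159;  python3 - <<'E'
from m import *
s=snap('side');c=snap('top')
cv2.imwrite('pics/j2.png',cv2.resize(s['image'][60:180,320:440,::-1],None,fx=5,fy=5,interpolation=cv2.INTER_CUBIC))
E
```

```text
t 21.8 tcp [ 471.9 -351.6  254.3] yaw 101.64 tilt [ 5.4 -4.4] F [ 1.  -0.7 -1.2] Tq [ 0.02 -0.18  0.  ] w 33.9 q [ -39.   -5.   92.   -0.   92. -141.]
total tool shift mm [  6.8 -66.1 317.4] norm 324.2
turn about tool x -57.36
9 rows
[0.0008, -0.0073, 0.0353, np.float64(-6.37)]
[0.0008, -0.0112, 0.0342, np.float64(-6.37)]
[0.0008, -0.0149, 0.0328, np.float64(-6.37)]
[0.0008, -0.0185, 0.0309, np.float64(-6.37)]
[0.0008, -0.0218, 0.0287, np.float64(-6.37)]
[0.0008, -0.0249, 0.0261, np.float64(-6.37)]
[0.0008, -0.0276, 0.0232, np.float64(-6.37)]
[0.0008, -0.03, 0.0199, np.float64(-6.37)]
[0.0008, -0.032, 0.0165, np.float64(-6.37)]
```

View pics/j2.png

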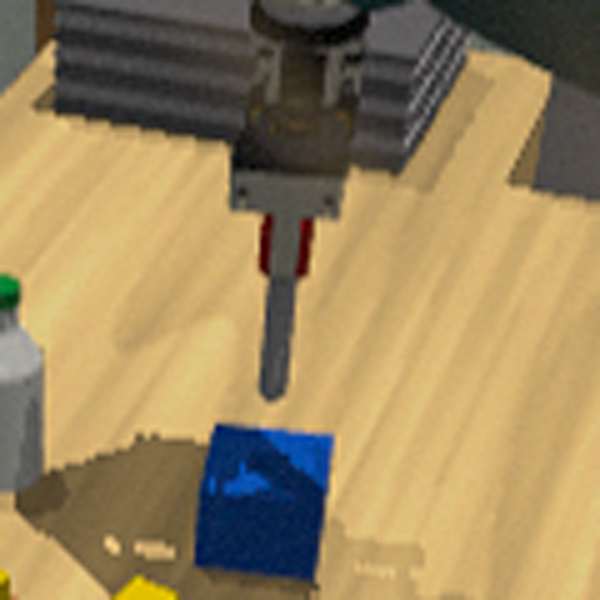

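send_rows:
  plan:
    - [[1,0,-0.0073,0.0353,-6.37,0,0],[1,0,-0.0112,0.0342,-6.37,0,0],[1,0,-0.0149,0.0328,-6.37,0,0],[1,0,-0.0185,0.0309,-6.37,0,0],[1,0,-0.0218,0.0287,-6.37,0,0]]

```text
time: 22.32
tool_pos: [0.4704, -0.1691, 0.2458]
tcp_rot: [-1.743, 0.745, 1.749]
ft_force: [1.2, -0.3, -2.8]
gripper_width: 0.0339
```

send_rows:
  plan:
    - [[1,0,-0.0249,0.0261,-6.37,0,0],[1,0,-0.0276,0.0232,-6.37,0,0],[1,0,-0.03,0.0199,-6.37,0,0],[1,0,-0.032,0.0165,-6.37,0,0],[1,0,0,0,0,0,0]]

```text
time: 22.73
tool_pos: [0.4709, -0.0219, 0.2461]
tcp_rot: [-2.025, 0.363, 2.03]
ft_force: [0.1, 0.2, -2.2]
gripper_width: 0.0334
```

send_rows:
  plan:
    - [[1,0.02,0,0,0,0,0],[1,0.02,0,0,0,0,0],[1,0,0,0,0,0,0],[1,0,0,0,0,0,0]]

```text
time: 23.07
tool_pos: [0.4708, -0.0267, 0.2063]
tcp_rot: [-2.017, 0.376, 2.025]
ft_force: [0.4, -0.8, -1.8]
gripper_width: 0.0339
```

```bash
python3 p.py 472.6 -27.5 200 159;  python3 - <<'E'
from m import *
s=snap('side');c=snap('top')
cv2.imwrite('pics/k2.png',cv2.resize(s['image'][120:240,280:400,::-1],None,fx=5,fy=5,interpolation=cv2.INTER_CUBIC))
cv2.imwrite('pics/k1.png',cv2.resize(c['image'][160:290,280:420,::-1],None,fx=4,fy=4,interpolation=cv2.INTER_CUBIC))
E
```

```text
t 23.07 tcp [470.8 -26.7 206.3] yaw 158.95 tilt [-3.6  0.3] F [ 0.4 -0.8 -1.8] Tq [ 0.09 -0.06  0.02] w 33.9 q [  -6.  -19.  109.   -0.   90. -165.]
total tool shift mm [ 6.3  0.1 -2. ] norm 6.6
turn about tool x -0.05
1 rows
[0.0063, 0.0001, -0.002, np.float64(-0.05)]
```

View pics/k2.png

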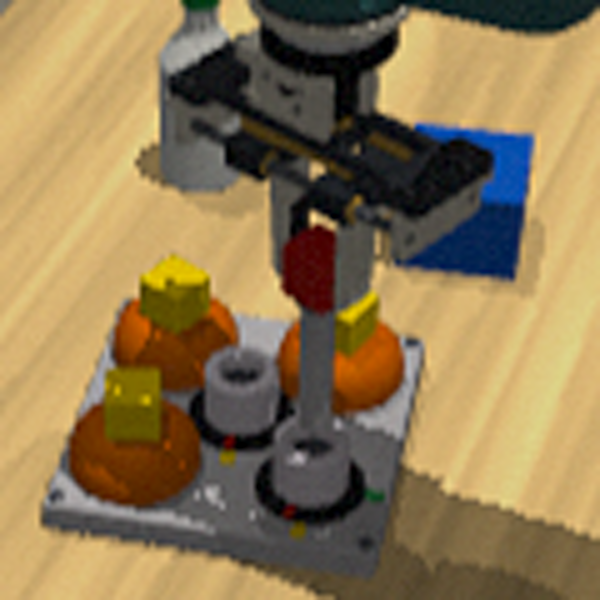

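View pics/k1.png

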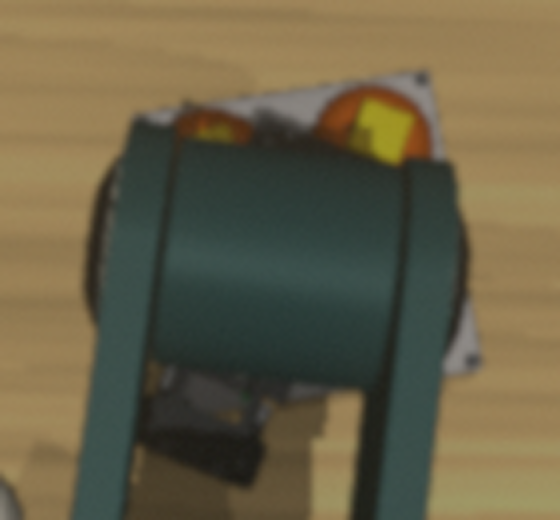

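send_rows:
  plan:
    - [[1,0.008,0,-0.0012,0,0,0],[1,0.008,0,0,0,0,0],[1,0.004,0,0,0,0,0],[1,0,0,0,0,0,0],[1,0,0,0,0,0,0]]

```text
time: 23.58
tool_pos: [0.4726, -0.0271, 0.1878]
tcp_rot: [-2.02, 0.375, 2.022]
ft_force: [0.1, -0.5, -2.9]
gripper_width: 0.0335
```

```bash
python3 p.py 472.6 -27.5 174 159
```

```text
t 23.58 tcp [472.6 -27.1 187.8] yaw 158.96 tilt [-0.5  0.1] F [ 0.1 -0.5 -2.9] Tq [ 0.09 -0.06 -0.02] w 33.5 q [  -6.  -18.  110.    0.   88. -165.]
total tool shift mm [13.8  0.4 -0.1] norm 13.8
turn about tool x -0.04
1 rows
[0.0138, 0.0004, -0.0001, np.float64(-0.04)]
```

send_rows:
  plan:
    - [[1,0.004,0,0,0,0,0],[1,0.003,0,0,0,0,0],[1,0.003,0,0,0,0,0],[1,0,0,0,0,0,0]]

```text
time: 23.92
tool_pos: [0.4725, -0.0272, 0.1773]
tcp_rot: [-2.021, 0.376, 2.022]
ft_force: [-0.0, -0.9, -3.3]
gripper_width: 0.034
```

```bash
python3 p.py
```

```text
t 23.92 tcp [472.5 -27.2 177.3] yaw 158.96 tilt [-0.8 -0.4] F [-0.  -0.9 -3.3] Tq [-0.4   0.04  0.01] w 34.0 q [  -6.  -18.  111.   -0.   87. -165.]
```

send_rows:
  plan:
    - [[1,0.003,0,0,0,0,0],[1,0.003,0,0,0,0,0],[1,0,0,0,0,0,0],[1,0,0,0,0,0,0]]

```text
time: 24.25
tool_pos: [0.4726, -0.0272, 0.1717]
tcp_rot: [-2.021, 0.376, 2.022]
ft_force: [-1.4, -3.8, -4.4]
gripper_width: 0.0342
```

```bash
python3 p.py
```

```text
t 24.25 tcp [472.6 -27.2 171.7] yaw 158.96 tilt [-0.6 -0.4] F [-1.4 -3.8 -4.4] Tq [-0.99  0.2   0.05] w 34.2 q [  -6.  -18.  111.   -0.   87. -165.]
```

send_rows:
  plan:
    - [[1,0.004,0.0006,0,0,0,0],[1,0.004,0,0,0,0,0],[1,0,0,0,0,0,0]]

```text
time: 24.5
tool_pos: [0.4723, -0.0276, 0.1631]
tcp_rot: [-2.02, 0.375, 2.022]
ft_force: [-0.9, -2.9, -4.2]
gripper_width: 0.0337
```

```bash
python3 p.py
```

```text
t 24.5 tcp [472.3 -27.6 163.1] yaw 158.96 tilt [-0.6  0.1] F [-0.9 -2.9 -4.2] Tq [-0.74 -0.03  0.01] w 33.7 q [  -6.  -18.  112.    0.   86. -165.]
```

Aligned at once; go to the bottom.

send_rows:
  plan:
    - [[1,0.004,0.0004,0,0,0,0],[1,0.003,0,0,0,0,0],[1,0.001,0,0,0,0,0],[1,0,0,0,0,0,0]]

```text
time: 24.83
tool_pos: [0.4722, -0.0279, 0.1556]
tcp_rot: [-2.02, 0.375, 2.022]
ft_force: [-0.2, -1.7, -4.0]
gripper_width: 0.0336
```

```bash
python3 p.py
```

```text
t 24.83 tcp [472.2 -27.9 155.6] yaw 158.97 tilt [-0.6  0.3] F [-0.2 -1.7 -4. ] Tq [-0.31  0.08 -0.01] w 33.6 q [  -6.  -18.  113.    0.   85. -165.]
```

send_rows:
  plan:
    - [[1,0,0,0,5,0,0],[1,0,0,0,5,0,0],[1,0,0,0,5,0,0],[1,0,0,0,5,0,0],[1,0,0,0,0,0,0]]

```text
time: 25.25
tool_pos: [0.4723, -0.028, 0.1559]
tcp_rot: [-1.802, 0.679, 1.803]
ft_force: [-1.6, -2.3, -3.6]
gripper_width: 0.0336
```

```bash
python3 p.py
python3 - <<'E'
from m import *
s=snap('side')
cv2.imwrite('pics/l2.png',cv2.resize(s['image'][170:240,290:370,::-1],None,fx=8,fy=8,interpolation=cv2.INTER_CUBIC))
E
```

```text
t 25.25 tcp [472.3 -28.  155.9] yaw 138.73 tilt [-0.4 -0.1] F [-1.6 -2.3 -3.6] Tq [-0.64  0.22  0.03] w 33.6 q [  -6.  -18.  112.   -0.   85. -145.]
```

View pics/l2.png

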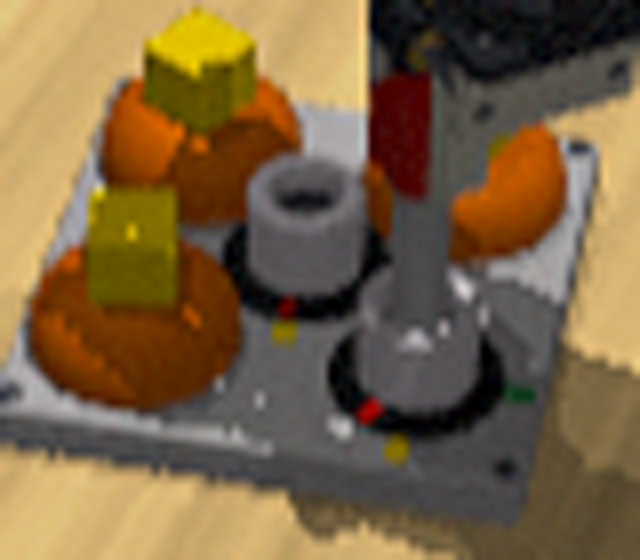

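send_rows:
  plan:
    - [[1,0,0,0,6,0,0],[1,0,0,0,6,0,0],[1,0,0,0,6,0,0],[1,0,0,0,6,0,0],[1,0,0,0,6,0,0]]

```text
time: 25.72
tool_pos: [0.4722, -0.0278, 0.1559]
tcp_rot: [-1.447, 1.035, 1.448]
ft_force: [-1.0, -1.4, -3.1]
gripper_width: 0.034
```

send_rows:
  plan:
    - [[1,0,0,0,6,0,0],[1,0,0,0,6,0,0],[1,0,0,0,6,0,0],[1,0,0,0,6,0,0],[1,0,0,0,6,0,0]]

```text
time: 26.13
tool_pos: [0.4724, -0.0276, 0.1559]
tcp_rot: [-1.065, 1.294, 1.066]
ft_force: [0.5, 0.5, -3.7]
gripper_width: 0.0333
```

```bash
python3 p.py
python3 - <<'E'
from m import *
s=snap('side')
cv2.imwrite('pics/l3.png',cv2.resize(s['image'][170:240,290:370,::-1],None,fx=8,fy=8,interpolation=cv2.INTER_CUBIC))
E
```

```text
t 26.13 tcp [472.4 -27.6 155.9] yaw 78.9 tilt [-0.1  0.8] F [ 0.5  0.5 -3.7] Tq [ 0.14 -0.03  0.27] w 33.3 q [ -6. -18. 112.   0.  85. -85.]
```

View pics/l3.png

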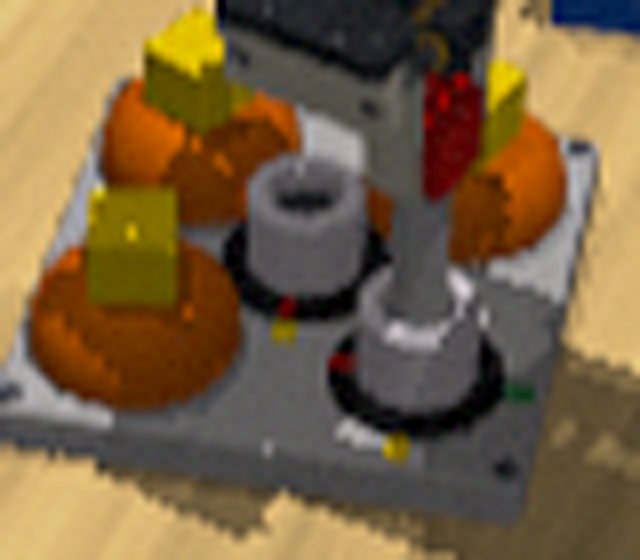

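send_rows:
  plan:
    - [[1,0,0,0,6,0,0],[1,0,0,0,6,0,0],[1,0,0,0,6,0,0],[1,0,0,0,6,0,0],[1,0,0,0,6,0,0]]

```text
time: 26.6
tool_pos: [0.4725, -0.0275, 0.1559]
tcp_rot: [-0.667, 1.465, 0.669]
ft_force: [1.3, 2.3, -5.7]
gripper_width: 0.0337
```

send_rows:
  plan:
    - [[1,0,0,0,6,0,0],[1,0,0,0,6,0,0],[1,0,0,0,6,0,0],[1,0,0,0,6,0,0],[1,0,0,0,6,0,0]]

```text
time: 27.02
tool_pos: [0.4727, -0.0275, 0.1559]
tcp_rot: [-0.26, 1.554, 0.261]
ft_force: [3.2, 0.8, -6.8]
gripper_width: 0.0334
```

send_rows:
  plan:
    - [[1,0,0,0,6,0,0],[1,0,0,0,6,0,0],[1,0,0,0,6,0,0],[1,0,0,0,6,0,0],[1,0,0,0,6,0,0]]

```text
time: 27.43
tool_pos: [0.4729, -0.0277, 0.156]
tcp_rot: [0.151, 1.564, -0.15]
ft_force: [4.3, 0.2, -7.7]
gripper_width: 0.0337
```

send_rows:
  plan:
    - [[1,0,0,0,6,0,0],[1,0,0,0,6,0,0],[1,0,0,0,6,0,0],[1,0,0,0,6,0,0],[1,0,0,0,6,0,0]]

```text
time: 27.85
tool_pos: [0.473, -0.0279, 0.156]
tcp_rot: [0.56, 1.496, -0.559]
ft_force: [5.2, -2.5, -6.7]
gripper_width: 0.0338
```

send_rows:
  plan:
    - [[1,0,0,0,6,0,0],[1,0,0,0,6,0,0],[1,0,0,0,6,0,0],[1,0,0,0,6,0,0],[1,0,0,0,6,0,0]]

```text
time: 28.27
tool_pos: [0.4729, -0.0281, 0.156]
tcp_rot: [0.962, 1.347, -0.961]
ft_force: [4.9, -2.1, -7.4]
gripper_width: 0.0334
```

```bash
python3 p.py
python3 - <<'E'
from m import *
s=snap('side');c=snap('top')
cv2.imwrite('pics/l4.png',cv2.resize(s['image'][170:240,290:370,::-1],None,fx=8,fy=8,interpolation=cv2.INTER_CUBIC))
cv2.imwrite('pics/l5.png',cv2.resize(c['image'][170:290,290:410,::-1],None,fx=4,fy=4,interpolation=cv2.INTER_CUBIC))
E
```

```text
t 28.27 tcp [472.9 -28.1 156. ] yaw -70.99 tilt [ 1.6 -0.3] F [ 4.9 -2.1 -7.4] Tq [-0.76 -1.18  0.3 ] w 33.4 q [ -6. -18. 112.  -0.  85.  65.]
```

View pics/l4.png

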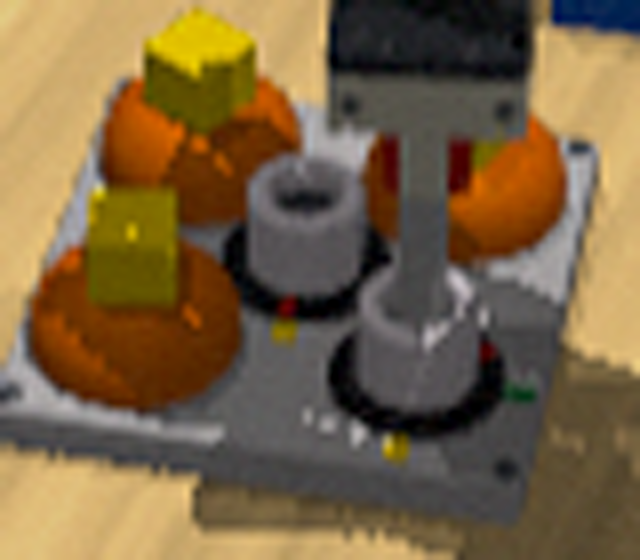

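View pics/l5.png

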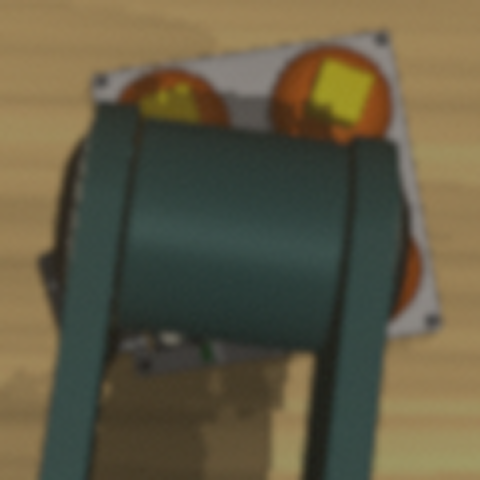

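send_rows:
  plan:
    - [[1,0,0,0,6,0,0],[1,0,0,0,6,0,0],[1,0,0,0,6,0,0],[1,0,0,0,6,0,0],[1,0,0,0,6,0,0]]

```text
time: 28.78
tool_pos: [0.4728, -0.0282, 0.156]
tcp_rot: [1.349, 1.111, -1.348]
ft_force: [2.6, -3.7, -5.8]
gripper_width: 0.0336
```

```bash
python3 p.py
python3 - <<'E'
from m import *
s=snap('side')
cv2.imwrite('pics/l6.png',cv2.resize(s['image'][170:240,290:370,::-1],None,fx=8,fy=8,interpolation=cv2.INTER_CUBIC))
E
```

```text
t 28.78 tcp [472.8 -28.2 156. ] yaw -100.99 tilt [ 1.2 -0.6] F [ 2.6 -3.7 -5.8] Tq [-1.06 -0.91  0.34] w 33.6 q [ -6. -18. 112.  -0.  85.  95.]
```

View pics/l6.png

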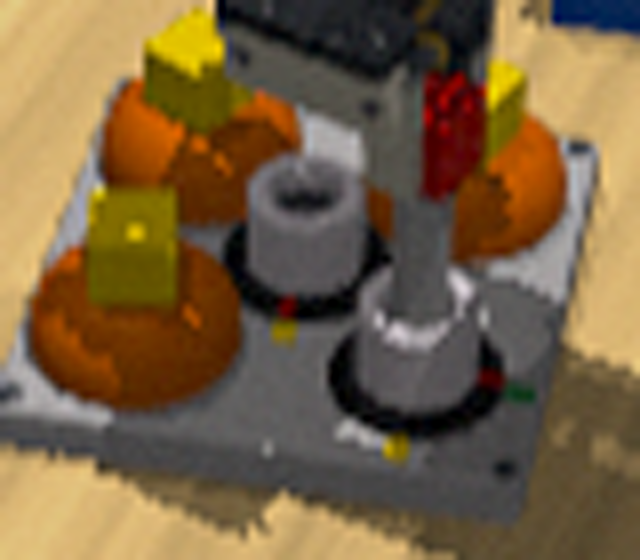

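send_rows:
  plan:
    - [[1,0,0,0,4,0,0],[1,0,0,0,3,0,0],[1,0,0,0,0,0,0]]

```text
time: 29.08
tool_pos: [0.4727, -0.0282, 0.156]
tcp_rot: [1.436, 1.044, -1.435]
ft_force: [2.7, -3.6, -5.9]
gripper_width: 0.0342
```

```bash
python3 p.py
python3 - <<'E'
from m import *
s=snap('side')
cv2.imwrite('pics/l7.png',cv2.resize(s['image'][195:230,320:360,::-1],None,fx=16,fy=16,interpolation=cv2.INTER_CUBIC))
E
```

```text
t 29.08 tcp [472.7 -28.2 156. ] yaw -107.89 tilt [ 1.  -0.6] F [ 2.7 -3.6 -5.9] Tq [-1.03 -0.94  0.36] w 34.2 q [ -6. -18. 112.  -0.  85. 101.]
```

View pics/l7.png

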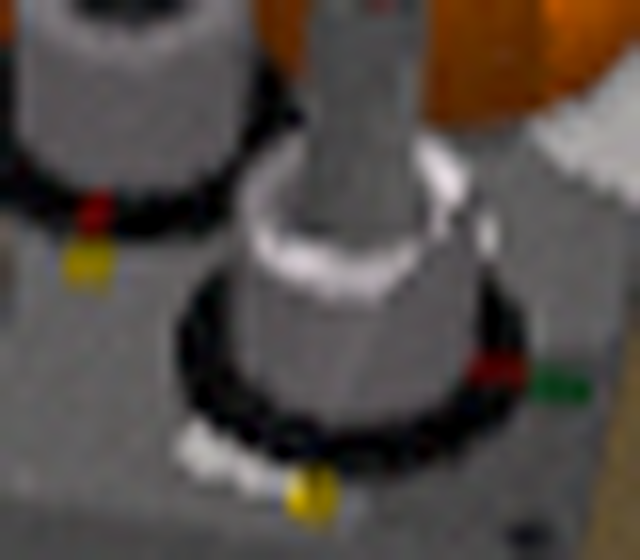

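send_rows:
  plan:
    - [[1,0,0,0,2,0,0],[1,0,0,0,0,0,0],[1,0,0,0,0,0,0]]

```text
time: 29.38
tool_pos: [0.4727, -0.0281, 0.1561]
tcp_rot: [1.458, 1.025, -1.457]
ft_force: [3.6, -3.6, -5.7]
gripper_width: 0.034
```

```bash
python3 p.py
```

```text
t 29.38 tcp [472.7 -28.1 156.1] yaw -109.72 tilt [ 0.8 -0.4] F [ 3.6 -3.6 -5.7] Tq [-1.09 -0.96  0.53] w 34.0 q [ -6. -18. 112.  -0.  85. 103.]
```

send_rows:
  plan:
    - [[1,0,0,0,-4,0,0],[1,-0.01,0,0,0,0,0],[1,-0.02,0,0,0,0,0],[1,-0.03,0,0,0,0,0],[1,0,0,0,0,0,0]]

```text
time: 29.8
tool_pos: [0.4736, -0.0278, 0.2215]
tcp_rot: [1.412, 1.063, -1.404]
ft_force: [0.7, 0.3, -0.7]
gripper_width: 0.0341
```

```bash
python3 p.py 539.8 -74.8 215
python3 - <<'E'
from m import *
s=snap('side')
cv2.imwrite('pics/n1.png',cv2.resize(s['image'][130:240,280:380,::-1],None,fx=6,fy=5.4,interpolation=cv2.INTER_CUBIC))
E
```

```text
t 29.8 tcp [473.6 -27.8 221.5] yaw -105.74 tilt [5.9 0.1] F [ 0.7  0.3 -0.7] Tq [ 0.03 -0.04 -0.05] w 34.1 q [ -6. -19. 108.   0.  91.  99.]
total tool shift mm [ 6.9 76.4 27.3] norm 81.4
turn about tool x 0
3 rows
[0.0023, 0.0255, 0.0091, 0.0]
```

View pics/n1.png

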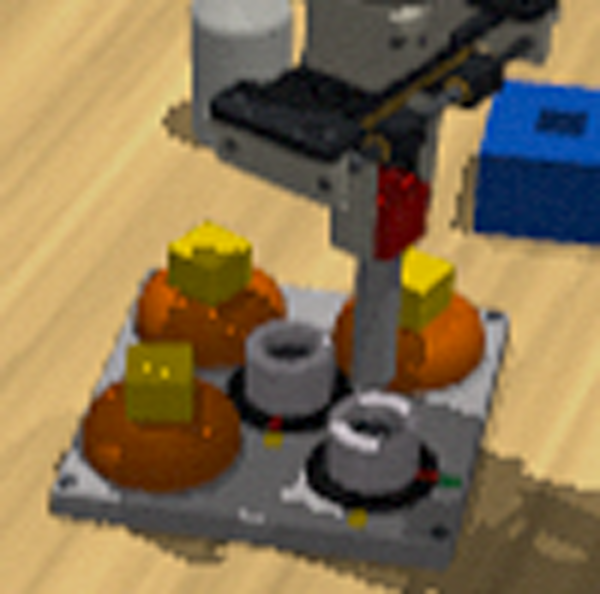

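send_rows:
  plan:
    - [[1,0,0.0255,0.0091,0,0,0],[1,0,0.0255,0.0091,0,0,0],[1,0,0.0255,0.0091,0,0,0],[1,0,0,0,-7,0,0],[1,0,0,0,-7,0,0]]

```text
time: 30.27
tool_pos: [0.5387, -0.0758, 0.2142]
tcp_rot: [1.229, 1.199, -1.231]
ft_force: [0.4, 0.5, -2.3]
gripper_width: 0.0335
```

send_rows:
  plan:
    - [[1,0,0,0,-7,0,0],[1,0,0,0,-7,0,0],[1,0,0,0,-7,0,0],[1,0,0,0,-7,0,0],[1,0,0,0,-7,0,0]]

```text
time: 30.68
tool_pos: [0.538, -0.075, 0.2148]
tcp_rot: [0.769, 1.432, -0.768]
ft_force: [-0.1, 0.5, -2.8]
gripper_width: 0.0336
```

send_rows:
  plan:
    - [[1,0,0,0,-7,0,0],[1,0,0,0,-7,0,0],[1,0,0,0,-7,0,0],[1,0,0,0,-7,0,0],[1,0,0,0,-7,0,0]]

```text
time: 31.1
tool_pos: [0.538, -0.075, 0.2148]
tcp_rot: [0.295, 1.552, -0.294]
ft_force: [-0.1, 0.7, -3.5]
gripper_width: 0.0337
```

send_rows:
  plan:
    - [[1,0,0,0,-7,0,0],[1,0,0,0,-7,0,0],[1,0,0,0,-7,0,0],[1,0,0,0,-7,0,0],[1,0,0,0,-7,0,0]]

```text
time: 31.52
tool_pos: [0.538, -0.075, 0.2148]
tcp_rot: [-0.185, 1.564, 0.186]
ft_force: [-0.6, -0.6, -3.0]
gripper_width: 0.0336
```

send_rows:
  plan:
    - [[1,0,0,0,-7,0,0],[1,0,0,0,-7,0,0],[1,0,0,0,-7,0,0],[1,0,0,0,-7,0,0],[1,0,0,0,-7,0,0]]

```text
time: 31.93
tool_pos: [0.5381, -0.075, 0.2148]
tcp_rot: [-0.661, 1.469, 0.663]
ft_force: [-0.2, -0.9, -2.9]
gripper_width: 0.0343
```

send_rows:
  plan:
    - [[1,0,0,0,-7,0,0],[1,0,0,0,-7,0,0],[1,0,0,0,-7,0,0],[1,0,0,0,-7,0,0],[1,0,0,0,-7,0,0]]

```text
time: 32.35
tool_pos: [0.5381, -0.075, 0.2148]
tcp_rot: [-1.124, 1.261, 1.127]
ft_force: [0.5, -0.3, -2.5]
gripper_width: 0.0335
```

send_rows:
  plan:
    - [[1,0,0,0,-7,0,0],[1,0,0,0,-7,0,0],[1,0,0,0,-7,0,0],[1,0,0,0,-7,0,0],[1,0,0,0,-7,0,0]]

```text
time: 32.77
tool_pos: [0.538, -0.075, 0.2148]
tcp_rot: [-1.564, 0.931, 1.567]
ft_force: [-0.5, -1.3, -1.8]
gripper_width: 0.0339
```

send_rows:
  plan:
    - [[1,0,0,0,-7,0,0],[1,0,0,0,-7,0,0],[1,0,0,0,-7,0,0],[1,0,0,0,0,0,0],[1,0,0,0,0,0,0]]

```text
time: 33.18
tool_pos: [0.5381, -0.0751, 0.2152]
tcp_rot: [-1.803, 0.677, 1.805]
ft_force: [-0.3, -0.3, -2.7]
gripper_width: 0.0333
```

```bash
python3 p.py 539.8 -74.8 188 155
python3 - <<'E'
from m import *
s=snap('side')
cv2.imwrite('pics/n2.png',cv2.resize(s['image'][130:240,280:380,::-1],None,fx=6,fy=5.4,interpolation=cv2.INTER_CUBIC))
E
```

```text
t 33.18 tcp [538.1 -75.1 215.2] yaw 138.87 tilt [-1.   0.6] F [-0.3 -0.3 -2.7] Tq [ 0.19 -0.06  0.01] w 33.3 q [ -11.  -10.  100.    0.   89. -150.]
total tool shift mm [27.2 -1.4 -1.1] norm 27.2
turn about tool x -16.13
3 rows
[0.0091, -0.0005, -0.0004, np.float64(-5.38)]
[0.0091, -0.0004, -0.0004, np.float64(-5.38)]
[0.0091, -0.0004, -0.0004, np.float64(-5.38)]
```

View pics/n2.png

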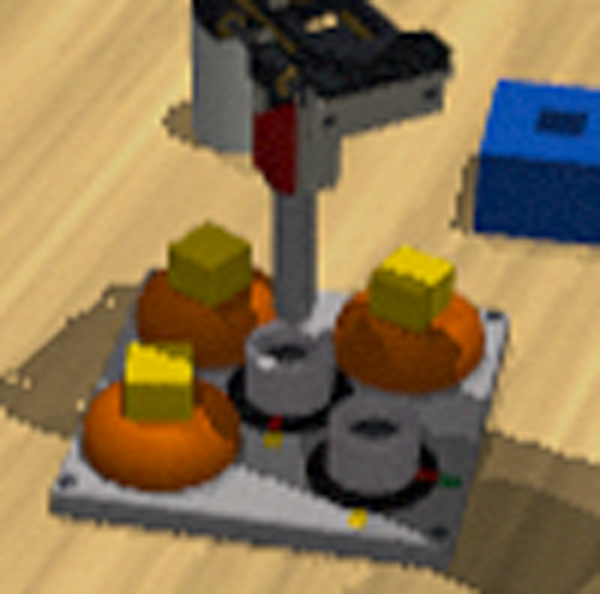

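send_rows:
  plan:
    - [[1,0.008,-0.0005,-0.0004,-5,0,0],[1,0.008,-0.0004,-0.0004,-5,0,0],[1,0.008,-0.0003,-0.0004,-4,0,0],[1,0.003,0,0,0,0,0],[1,0,0,0,0,0,0]]

```text
time: 33.65
tool_pos: [0.5397, -0.075, 0.1881]
tcp_rot: [-1.955, 0.474, 1.958]
ft_force: [0.1, -0.0, -2.0]
gripper_width: 0.0337
```

send_rows:
  plan:
    - [[1,0.004,0,0,0,0,0],[1,0.004,0,0,0,0,0],[1,0,0,0,0,0,0],[1,0,0,0,0,0,0]]

```text
time: 33.98
tool_pos: [0.54, -0.0751, 0.181]
tcp_rot: [-1.958, 0.472, 1.958]
ft_force: [0.1, -0.6, -2.1]
gripper_width: 0.0337
```

```bash
python3 p.py 539.8 -74.8 175 153
```

```text
t 33.98 tcp [540.  -75.1 181. ] yaw 152.91 tilt [-0.1  0.1] F [ 0.1 -0.6 -2.1] Tq [ 0.09 -0.09 -0.04] w 33.7 q [ -11.   -9.  103.    0.   86. -164.]
total tool shift mm [ 6.  -0.2  0.3] norm 6.0
turn about tool x -0.09
1 rows
[0.006, -0.0002, 0.0003, np.float64(-0.09)]
```

send_rows:
  plan:
    - [[1,0.003,0,0,0,0,0],[1,0.003,0,0,0,0,0],[1,0.003,0,0,0,0,0],[1,0,0,0,0,0,0],[1,0,0,0,0,0,0]]

```text
time: 34.4
tool_pos: [0.54, -0.0749, 0.1715]
tcp_rot: [-1.958, 0.471, 1.959]
ft_force: [1.3, 0.6, -6.9]
gripper_width: 0.0334
```

```bash
python3 p.py 539.8 -74.8 170 153
```

```text
t 34.4 tcp [540.  -74.9 171.5] yaw 152.96 tilt [-0.3  0.4] F [ 1.3  0.6 -6.9] Tq [ 0.46 -0.57 -0.01] w 33.4 q [ -11.   -8.  103.    0.   85. -164.]
total tool shift mm [ 1.5 -0.   0.2] norm 1.5
turn about tool x -0.04
1 rows
[0.0015, -0.0, 0.0002, np.float64(-0.04)]
```

send_rows:
  plan:
    - [[1,0.004,0,0,0,0,0],[1,0.004,0,0,0,0,0],[1,0,0,0,0,0,0]]

```text
time: 34.65
tool_pos: [0.5404, -0.075, 0.1665]
tcp_rot: [-1.96, 0.47, 1.956]
ft_force: [-5.6, 1.7, 18.2]
gripper_width: 0.0338
```

```bash
python3 p.py 539.8 -74.8 170 153
```

```text
t 34.65 tcp [540.4 -75.  166.5] yaw 152.96 tilt [ 2. -0.] F [-5.6  1.7 18.2] Tq [ 0.92  1.47 -0.12] w 33.8 q [ -11.   -8.  104.    0.   84. -164.]
total tool shift mm [-3.5  0.1  0.6] norm 3.6
turn about tool x -0.04
1 rows
[-0.0035, 0.0001, 0.0006, np.float64(-0.04)]
```

send_rows:
  plan:
    - [[1,-0.003,0,0,0,0,0],[1,0,0,0,0,0,0]]

```text
time: 34.82
tool_pos: [0.5401, -0.075, 0.1667]
tcp_rot: [-1.959, 0.471, 1.958]
ft_force: [0.3, 1.5, -5.2]
gripper_width: 0.0339
```

```bash
python3 p.py;  python3 - <<'E'
from m import *
s=snap('side')
cv2.imwrite('pics/n3.png',cv2.resize(s['image'][130:240,280:380,::-1],None,fx=6,fy=5.4,interpolation=cv2.INTER_CUBIC))
E
```

```text
t 34.82 tcp [540.1 -75.  166.7] yaw 152.96 tilt [0.2 0.1] F [ 0.3  1.5 -5.2] Tq [ 0.53 -0.46 -0.13] w 33.9 q [ -11.   -8.  104.    0.   84. -164.]
```

View pics/n3.png

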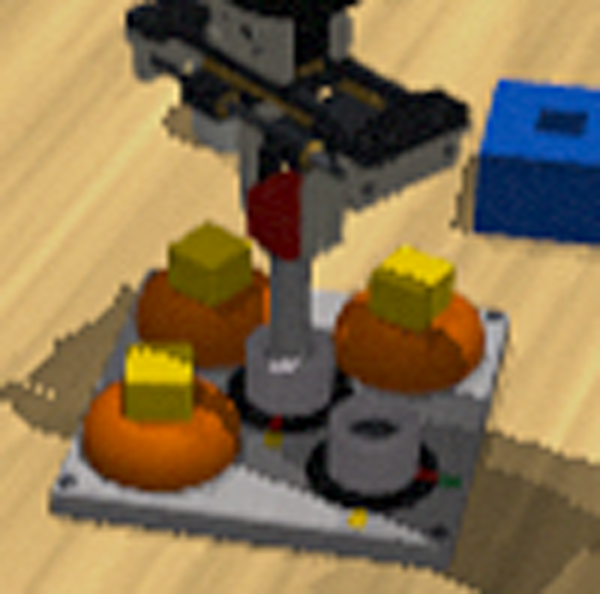

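send_rows:
  plan:
    - [[1,0.001,0,0,2,0,0],[1,0.001,0,0,2,0,0],[1,0.001,0,0,0,0,0],[1,0,0,0,0,0,0]]

```text
time: 35.2
tool_pos: [0.5405, -0.075, 0.1664]
tcp_rot: [-1.917, 0.531, 1.914]
ft_force: [-5.8, 1.8, 18.6]
gripper_width: 0.034
```

```bash
python3 p.py
```

```text
t 35.2 tcp [540.5 -75.  166.4] yaw 148.97 tilt [1.8 0. ] F [-5.8  1.8 18.6] Tq [0.97 1.55 0.12] w 34.0 q [ -11.   -8.  104.    0.   84. -160.]
```

send_rows:
  plan:
    - [[1,-0.001,0,0,4,0,0],[1,0,0,0,4,0,0],[1,0,0,0,4,0,0],[1,0,0,0,4,0,0]]

```text
time: 35.53
tool_pos: [0.5402, -0.075, 0.1657]
tcp_rot: [-1.735, 0.758, 1.734]
ft_force: [0.4, 1.0, -2.9]
gripper_width: 0.0337
```

```bash
python3 p.py;  python3 - <<'E'
from m import *
s=snap('side')
cv2.imwrite('pics/n4.png',cv2.resize(s['image'][130:240,280:380,::-1],None,fx=6,fy=5.4,interpolation=cv2.INTER_CUBIC))
E
```

```text
t 35.53 tcp [540.2 -75.  165.7] yaw 132.78 tilt [0.6 0. ] F [ 0.4  1.  -2.9] Tq [ 0.4  -0.15 -0.03] w 33.7 q [ -11.   -8.  104.    0.   84. -143.]
```

View pics/n4.png

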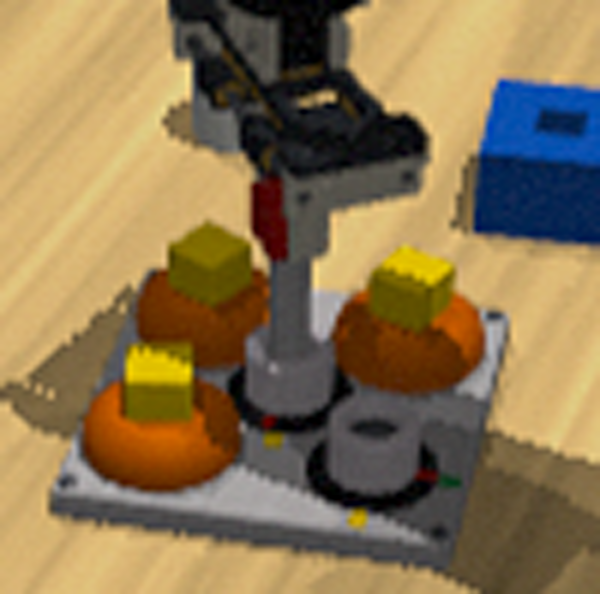

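send_rows:
  plan:
    - [[1,0.003,0,0,0,0,0],[1,0.003,0,0,0,0,0],[1,0,0,0,0,0,0]]

```text
time: 35.83
tool_pos: [0.54, -0.0751, 0.1582]
tcp_rot: [-1.738, 0.754, 1.738]
ft_force: [1.7, 1.3, -4.6]
gripper_width: 0.0335
```

```bash
python3 p.py
```

```text
t 35.83 tcp [540.  -75.1 158.2] yaw 133.08 tilt [-0.3  0.1] F [ 1.7  1.3 -4.6] Tq [ 0.41 -0.78 -0.04] w 33.5 q [ -11.   -8.  104.    0.   84. -144.]
```

send_rows:
  plan:
    - [[1,0.0025,0,0,0,0,0],[1,0,0,0,5,0,0],[1,0,0,0,6,0,0],[1,0,0,0,6,0,0],[1,0,0,0,6,0,0]]

```text
time: 36.25
tool_pos: [0.5401, -0.0751, 0.1562]
tcp_rot: [-1.458, 1.026, 1.458]
ft_force: [2.0, 1.1, -3.3]
gripper_width: 0.034
```

send_rows:
  plan:
    - [[1,0,0,0,6,0,0],[1,0,0,0,6,0,0],[1,0,0,0,6,0,0],[1,0,0,0,6,0,0],[1,0,0,0,6,0,0]]

```text
time: 36.67
tool_pos: [0.5401, -0.0751, 0.1562]
tcp_rot: [-1.076, 1.289, 1.076]
ft_force: [1.0, 0.0, -3.3]
gripper_width: 0.0336
```

send_rows:
  plan:
    - [[1,0,0,0,6,0,0],[1,0,0,0,6,0,0],[1,0,0,0,6,0,0],[1,0,0,0,6,0,0],[1,0,0,0,6,0,0]]

```text
time: 37.08
tool_pos: [0.5401, -0.0752, 0.1563]
tcp_rot: [-0.678, 1.462, 0.678]
ft_force: [1.6, 0.9, -2.5]
gripper_width: 0.0339
```

```bash
python3 p.py;  python3 - <<'E'
from m import *
s=snap('side')
cv2.imwrite('pics/n5.png',cv2.resize(s['image'][130:240,280:380,::-1],None,fx=6,fy=5.4,interpolation=cv2.INTER_CUBIC))
E
```

```text
t 37.08 tcp [540.1 -75.2 156.3] yaw 49.74 tilt [ 0.  -0.2] F [ 1.6  0.9 -2.5] Tq [ 0.16 -0.59  0.33] w 33.9 q [-11.  -8. 104.  -0.  83. -60.]
```

View pics/n5.png

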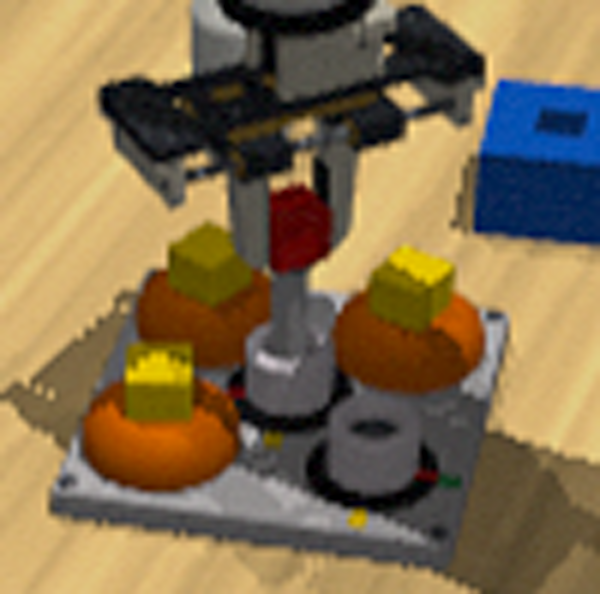

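send_rows:
  plan:
    - [[1,0,0,0,6,0,0],[1,0,0,0,6,0,0],[1,0,0,0,6,0,0],[1,0,0,0,6,0,0],[1,0,0,0,6,0,0]]

```text
time: 37.55
tool_pos: [0.5401, -0.0752, 0.1562]
tcp_rot: [-0.273, 1.554, 0.272]
ft_force: [2.3, 1.5, -3.0]
gripper_width: 0.0338
```

send_rows:
  plan:
    - [[1,0,0,0,6,0,0],[1,0,0,0,6,0,0],[1,0,0,0,6,0,0],[1,0,0,0,6,0,0],[1,0,0,0,6,0,0]]

```text
time: 37.97
tool_pos: [0.54, -0.0752, 0.1563]
tcp_rot: [0.138, 1.567, -0.139]
ft_force: [0.5, 0.8, -2.5]
gripper_width: 0.0339
```

send_rows:
  plan:
    - [[1,0,0,0,6,0,0],[1,0,0,0,6,0,0],[1,0,0,0,6,0,0],[1,0,0,0,6,0,0],[1,0,0,0,6,0,0]]

```text
time: 38.38
tool_pos: [0.54, -0.0752, 0.1562]
tcp_rot: [0.548, 1.501, -0.548]
ft_force: [-0.3, 0.4, -3.8]
gripper_width: 0.0336
```

send_rows:
  plan:
    - [[1,0,0,0,6,0,0],[1,0,0,0,6,0,0],[1,0,0,0,6,0,0],[1,0,0,0,6,0,0],[1,0,0,0,6,0,0]]

```text
time: 38.8
tool_pos: [0.5399, -0.0751, 0.1562]
tcp_rot: [0.95, 1.354, -0.95]
ft_force: [0.4, 0.9, -2.8]
gripper_width: 0.034
```

send_rows:
  plan:
    - [[1,0,0,0,6,0,0],[1,0,0,0,6,0,0],[1,0,0,0,6,0,0],[1,0,0,0,6,0,0],[1,0,0,0,6,0,0]]

```text
time: 39.22
tool_pos: [0.5399, -0.075, 0.1562]
tcp_rot: [1.338, 1.121, -1.338]
ft_force: [0.7, 1.1, -3.3]
gripper_width: 0.0338
```

```bash
python3 p.py;  python3 - <<'E'
from m import *
s=snap('side');c=snap('top')
cv2.imwrite('pics/n6.png',cv2.resize(s['image'][175:235,300:365,::-1],None,fx=9,fy=9,interpolation=cv2.INTER_CUBIC))
cv2.imwrite('pics/n7.png',cv2.resize(c['image'][170:290,290:410,::-1],None,fx=4,fy=4,interpolation=cv2.INTER_CUBIC))
E
```

```text
t 39.22 tcp [539.9 -75.  156.2] yaw -100.11 tilt [-0.6  0.1] F [ 0.7  1.1 -3.3] Tq [ 0.44 -0.16  0.35] w 33.8 q [-11.  -8. 104.   0.  83.  90.]
```

View pics/n6.png

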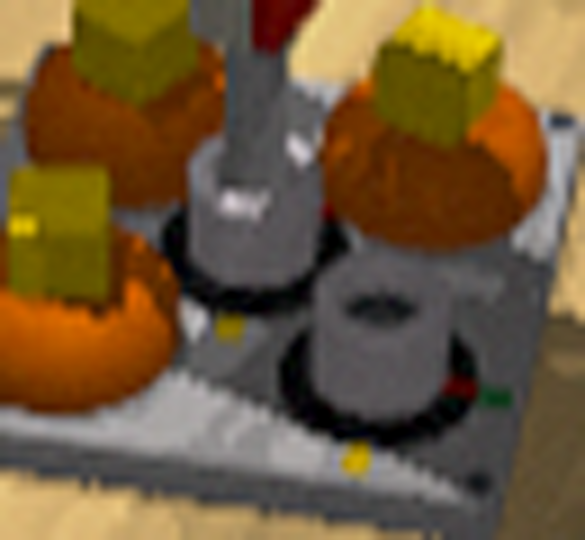

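View pics/n7.png

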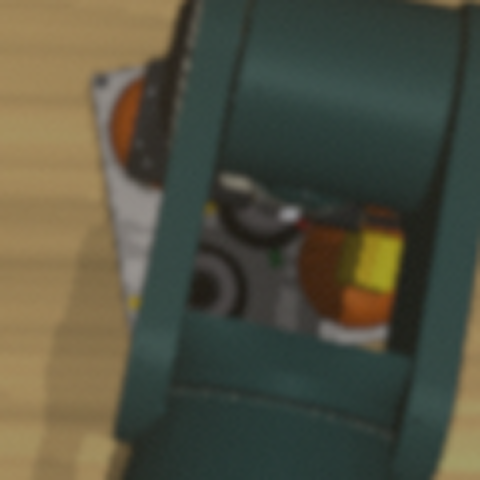

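send_rows:
  plan:
    - [[1,0,0,0,6,0,0],[1,0,0,0,6,0,0],[1,0,0,0,6,0,0],[1,0,0,0,6,0,0],[1,0,0,0,3,0,0]]

```text
time: 39.73
tool_pos: [0.54, -0.075, 0.1562]
tcp_rot: [1.667, 0.832, -1.667]
ft_force: [1.0, 1.3, -3.1]
gripper_width: 0.0336
```

```bash
python3 p.py;  python3 - <<'E'
from m import *
s=snap('side');c=snap('top')
cv2.imwrite('pics/o6.png',cv2.resize(s['image'][175:235,300:365,::-1],None,fx=9,fy=9,interpolation=cv2.INTER_CUBIC))
cv2.imwrite('pics/o7.png',cv2.resize(c['image'][200:260,320:390,::-1],None,fx=8,fy=8,interpolation=cv2.INTER_CUBIC))
E
```

```text
t 39.73 tcp [540.  -75.  156.2] yaw -126.99 tilt [-0.3  0.2] F [ 1.   1.3 -3.1] Tq [ 0.56 -0.25  0.26] w 33.6 q [-11.  -8. 104.   0.  83. 116.]
```

View pics/o7.png

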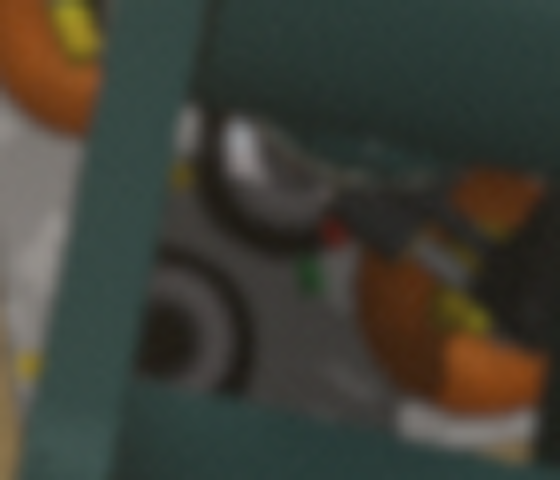

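send_rows:
  plan:
    - [[1,0,0,0,6,0,0],[1,0,0,0,6,0,0],[1,0,0,0,2,0,0],[1,0,0,0,0,0,0]]

```text
time: 40.17
tool_pos: [0.54, -0.075, 0.1563]
tcp_rot: [1.826, 0.65, -1.826]
ft_force: [1.2, 1.5, -5.0]
gripper_width: 0.0337
```

```bash
python3 p.py;  python3 - <<'E'
from m import *
c=snap('top')
cv2.imwrite('pics/o8.png',cv2.resize(c['image'][200:260,320:390,::-1],None,fx=8,fy=8,interpolation=cv2.INTER_CUBIC))
E
```

```text
t 40.17 tcp [540.  -75.  156.3] yaw -140.8 tilt [-0.3  0.2] F [ 1.2  1.5 -5. ] Tq [ 0.61 -0.38  0.13] w 33.7 q [-11.  -8. 104.   0.  83. 130.]
```

View pics/o8.png

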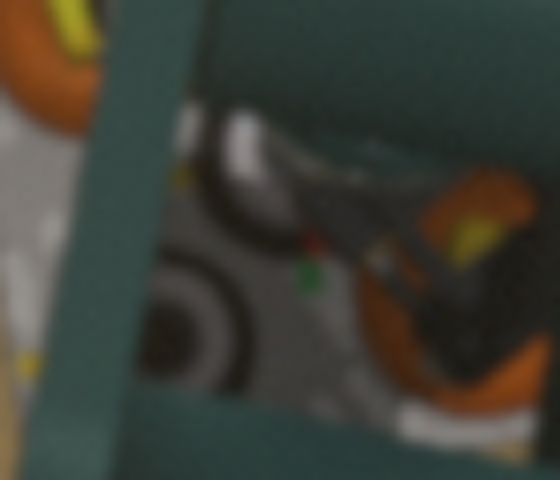

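Pointer (313,243) is almost at green (311,275). Creep on to the stop.

send_rows:
  plan:
    - [[1,0,0,0,3,0,0],[1,0,0,0,0,0,0],[1,0,0,0,0,0,0]]

```text
time: 40.47
tool_pos: [0.54, -0.075, 0.1563]
tcp_rot: [1.859, 0.608, -1.859]
ft_force: [2.5, 2.6, -7.0]
gripper_width: 0.0338
```

```bash
python3 p.py
```

```text
t 40.47 tcp [540.  -75.  156.3] yaw -143.77 tilt [-0.3  0.2] F [ 2.5  2.6 -7. ] Tq [ 0.68 -0.55  0.14] w 33.8 q [-11.  -8. 104.   0.  83. 133.]
```

send_rows:
  plan:
    - [[1,0,0,0,2,0,0],[1,0,0,0,0,0,0],[1,0,0,0,0,0,0]]

```text
time: 40.72
tool_pos: [0.54, -0.075, 0.1563]
tcp_rot: [1.882, 0.578, -1.882]
ft_force: [2.1, 1.6, -8.3]
gripper_width: 0.0338
```

```bash
python3 p.py;  python3 - <<'E'
from m import *
c=snap('top')
cv2.imwrite('pics/o9.png',cv2.resize(c['image'][200:260,320:390,::-1],None,fx=8,fy=8,interpolation=cv2.INTER_CUBIC))
E
```

```text
t 40.72 tcp [540.  -75.  156.3] yaw -145.85 tilt [-0.3  0.2] F [ 2.1  1.6 -8.3] Tq [ 0.72 -0.6   0.18] w 33.8 q [-11.  -8. 104.   0.  83. 135.]
```

View pics/o9.png

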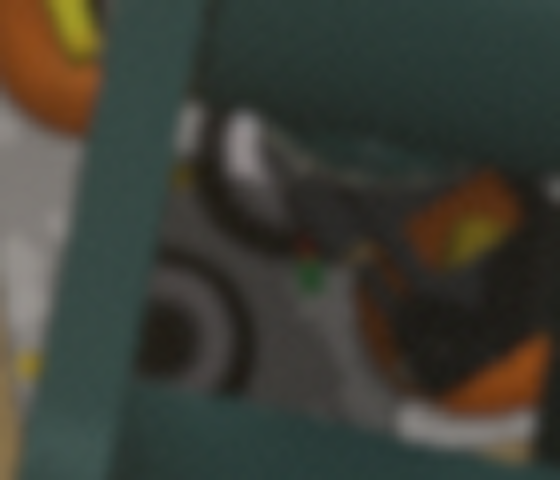

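send_rows:
  plan:
    - [[1,0,0,0,2,0,0],[1,0,0,0,0,0,0],[1,0,0,0,0,0,0]]

```text
time: 41.02
tool_pos: [0.54, -0.0751, 0.1563]
tcp_rot: [1.904, 0.548, -1.905]
ft_force: [2.7, 3.2, -8.9]
gripper_width: 0.0336
```

```bash
python3 p.py
```

```text
t 41.02 tcp [540.  -75.1 156.3] yaw -147.91 tilt [-0.3  0.2] F [ 2.7  3.2 -8.9] Tq [ 0.78 -0.64  0.22] w 33.6 q [-11.  -8. 104.   0.  83. 137.]
```

send_rows:
  plan:
    - [[1,0,0,0,-5,0,0],[1,-0.01,0,0,0,0,0],[1,-0.025,0,0,0,0,0],[1,-0.03,0,0,0,0,0],[1,-0.03,0,0,0,0,0]]

```text
time: 41.43
tool_pos: [0.5397, -0.0754, 0.2538]
tcp_rot: [1.851, 0.617, -1.852]
ft_force: [1.0, -0.1, -1.7]
gripper_width: 0.0341
```

```bash
python3 p.py 471 -351 250
python3 - <<'E'
from m import *
s=snap('side','q1')
cv2.imwrite('pics/q1.png',cv2.resize(s['image'][130:240,280:380,::-1],None,fx=6,fy=5.4,interpolation=cv2.INTER_CUBIC))
E
```

```text
t 41.43 tcp [539.7 -75.4 253.8] yaw -143.12 tilt [-0.1 -0.8] F [ 1.  -0.1 -1.7] Tq [ 0.11 -0.06 -0.03] w 34.1 q [-11. -10.  97.  -0.  93. 133.]
total tool shift mm [  4.  179.3 220.4] norm 284.1
turn about tool x 0
8 rows
[0.0005, 0.0224, 0.0275, 0.0]
```

View pics/q1.png

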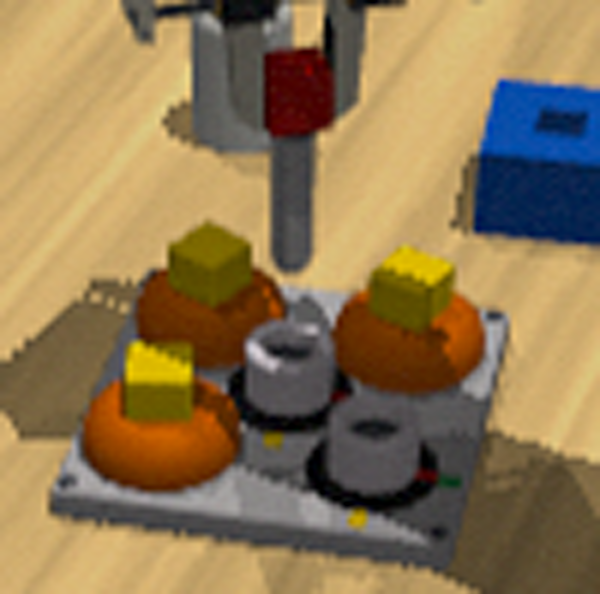

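send_rows:
  plan:
    - [[1,0,0.0224,0.0275,0,0,0],[1,0,0.0224,0.0275,0,0,0],[1,0,0.0224,0.0275,0,0,0],[1,0,0.0224,0.0275,0,0,0],[1,0,0.0224,0.0275,0,0,0]]

```text
time: 41.9
tool_pos: [0.4967, -0.249, 0.2529]
tcp_rot: [1.851, 0.616, -1.851]
ft_force: [0.8, -0.1, -2.0]
gripper_width: 0.0339
```

send_rows:
  plan:
    - [[1,0,0.0224,0.0275,0,0,0],[1,0,0.0224,0.0275,0,0,0],[1,0,0.0224,0.0275,0,0,0],[1,0,0,0,0,0,0],[1,0,0,0,0,0,0]]

```text
time: 42.32
tool_pos: [0.4713, -0.3522, 0.2522]
tcp_rot: [1.853, 0.615, -1.853]
ft_force: [0.4, -0.1, -3.0]
gripper_width: 0.0337
```

```bash
python3 p.py 471 -351 215
python3 - <<'E'
from m import *
s=snap('side');c=snap('top')
cv2.imwrite('pics/r1.png',cv2.resize(s['image'][60:180,320:440,::-1],None,fx=5,fy=5,interpolation=cv2.INTER_CUBIC))
cv2.imwrite('pics/r2.png',cv2.resize(c['image'][168:272,300:410,::-1],None,fx=5.5,fy=5.5,interpolation=cv2.INTER_CUBIC))
E
```

```text
t 42.32 tcp [ 471.3 -352.2  252.2] yaw -143.25 tilt [-0.2 -0.5] F [ 0.4 -0.1 -3. ] Tq [ 0.04 -0.06  0.04] w 33.7 q [-39.  -4.  92.  -0.  92. 104.]
total tool shift mm [37.2 -1.1 -0.5] norm 37.2
turn about tool x 0
1 rows
[0.0372, -0.0011, -0.0005, 0.0]
```

View pics/r1.png

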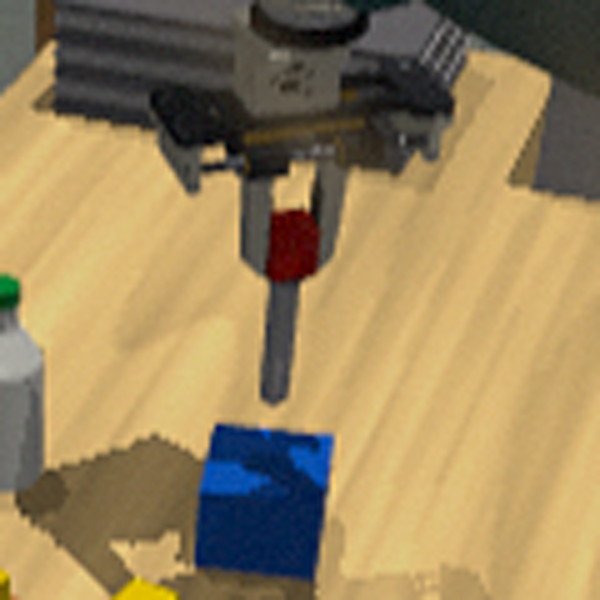

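View pics/r2.png

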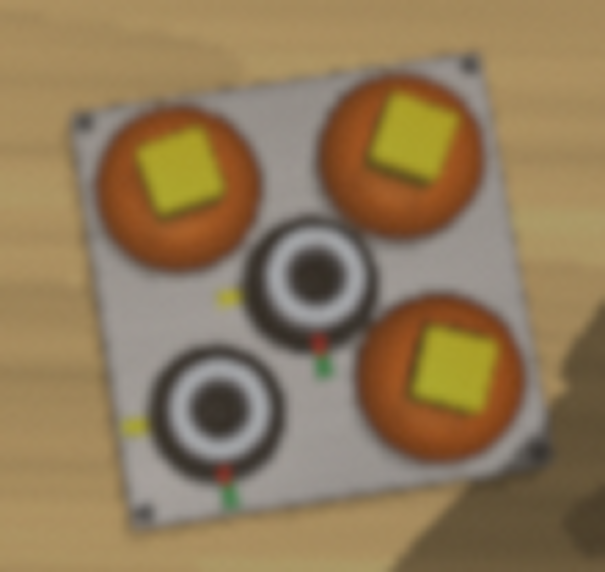

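send_rows:
  plan:
    - [[1,0.02,-0.001,-0.0005,0,0,0],[1,0.02,0,0,0,0,0],[1,0.008,0,0,0,0,0],[1,0,0,0,0,0,0],[1,0,0,0,0,0,0]]

```text
time: 42.83
tool_pos: [0.4722, -0.3489, 0.2043]
tcp_rot: [1.85, 0.619, -1.85]
ft_force: [-0.1, -0.6, -1.4]
gripper_width: 0.034
```

send_rows:
  plan:
    - [[1,0.008,0,0,0,0,0],[1,0.008,0,0,0,0,0],[1,0.006,0,0,0,0,0],[1,0,0,0,0,0,0]]

```text
time: 43.17
tool_pos: [0.4717, -0.3498, 0.1802]
tcp_rot: [1.85, 0.618, -1.851]
ft_force: [1.9, -5.8, -6.3]
gripper_width: 0.0338
```

```bash
python3 p.py 471 -351 138
python3 - <<'E'
from m import *
s=snap('side')
cv2.imwrite('pics/r3.png',cv2.resize(s['image'][90:190,320:420,::-1],None,fx=6,fy=6,interpolation=cv2.INTER_CUBIC))
E
```

```text
t 43.17 tcp [ 471.7 -349.8  180.2] yaw -143.04 tilt [-0.4 -0.6] F [ 1.9 -5.8 -6.3] Tq [-1.63 -0.55 -0.01] w 33.8 q [-39.  -3.  98.  -0.  85. 104.]
total tool shift mm [42.2  0.5  1.3] norm 42.2
turn about tool x 0
2 rows
[0.0211, 0.0003, 0.0006, 0.0]
```

View pics/r3.png

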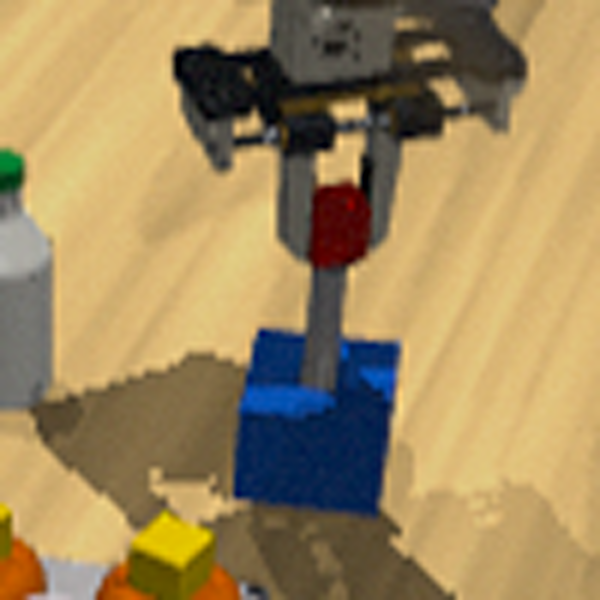

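send_rows:
  plan:
    - [[1,0,0.0017,0.0019,0,0,0],[1,0.015,0,0,0,0,0],[1,0.015,0,0,0,0,0],[1,0.006,0,0,0,0,0],[1,0,0,0,0,0,0]]

```text
time: 43.63
tool_pos: [0.4705, -0.3514, 0.1425]
tcp_rot: [1.85, 0.622, -1.854]
ft_force: [-0.1, -0.9, -2.0]
gripper_width: 0.0338
```

```bash
python3 p.py 471 -352 138
```

```text
t 43.63 tcp [ 470.5 -351.4  142.5] yaw -143.04 tilt [-2.9  2.1] F [-0.1 -0.9 -2. ] Tq [-0.03  0.03 -0.01] w 33.8 q [-39.  -2. 100.  -0.  82. 104.]
total tool shift mm [ 4.5  0.8 -0. ] norm 4.6
turn about tool x 0
1 rows
[0.0045, 0.0008, -0.0, 0.0]
```

Forces are gone; set down the last 4 mm.

send_rows:
  plan:
    - [[1,0.003,0,0,0,0,0],[1,0,0,0,0,0,0],[1,0,0,0,0,0,0]]

```text
time: 43.88
tool_pos: [0.4714, -0.352, 0.1428]
tcp_rot: [1.851, 0.619, -1.85]
ft_force: [-0.3, 0.1, -2.4]
gripper_width: 0.0338
```

```bash
python3 p.py
```

```text
t 43.88 tcp [ 471.4 -352.   142.8] yaw -143.03 tilt [ 0.3 -0. ] F [-0.3  0.1 -2.4] Tq [ 0.06  0.05 -0.04] w 33.8 q [-39.  -2. 100.   0.  82. 104.]
```

send_rows:
  plan:
    - [[1,0.003,0,0,0,0,0],[1,0.002,0,0,0,0,0],[1,0,0,0,0,0,0],[1,0,0,0,0,0,0]]

```text
time: 44.22
tool_pos: [0.4716, -0.3521, 0.1384]
tcp_rot: [1.851, 0.618, -1.85]
ft_force: [-0.3, 0.8, 5.4]
gripper_width: 0.0338
```

```bash
python3 p.py
```

```text
t 44.22 tcp [ 471.6 -352.1  138.4] yaw -143.03 tilt [ 1.  -0.7] F [-0.3  0.8  5.4] Tq [ 0.34  0.21 -0.05] w 33.8 q [-39.  -2. 100.   0.  81. 104.]
```

send_rows:
  plan:
    - [[0.3,0,0,0,0,0,0],[0.3,0,0,0,0,0,0],[0.3,0,0,0,0,0,0],[0.3,0,0,0,0,0,0],[0.3,0,0,0,0,0,0]]

```text
time: 44.63
tool_pos: [0.4713, -0.3519, 0.1374]
tcp_rot: [1.851, 0.619, -1.851]
ft_force: [-0.2, -0.2, 0.3]
gripper_width: 0.0621
```

send_rows:
  plan:
    - [[0.3,-0.02,0,0,0,0,0],[0.3,-0.03,0,0,0,0,0],[0.3,-0.04,0,0,0,0,0],[0.3,-0.03,0,0,0,0,0],[0.3,0,0,0,0,0,0]]

```text
time: 45.05
tool_pos: [0.4724, -0.3528, 0.2646]
tcp_rot: [1.853, 0.611, -1.844]
ft_force: [-0.3, -0.7, 0.8]
gripper_width: 0.0649
```

send_rows:
  plan:
    - [[0.3,0,-0.03,0.02,0,0,0],[0.3,0,-0.03,0.02,0,0,0],[0.3,0,-0.03,0.02,0,0,0],[0.3,0,0,0,0,0,0],[0.3,0,0,0,0,0,0]]

```text
time: 45.47
tool_pos: [0.3684, -0.3159, 0.2581]
tcp_rot: [1.852, 0.616, -1.85]
ft_force: [0.6, 0.6, 0.1]
gripper_width: 0.0653
```

```bash
python3 p.py
python3 - <<'E'
from m import *
s=snap('side');c=snap('top','z1')
cv2.imwrite('pics/z2.png',cv2.resize(s['image'][90:240,270:420,::-1],None,fx=4,fy=4,interpolation=cv2.INTER_CUBIC))
E
```

```text
t 45.47 tcp [ 368.4 -315.9  258.1] yaw -143.09 tilt [ 1.4 -1.3] F [0.6 0.6 0.1] Tq [ 0.09 -0.02 -0.02] w 65.3 q [-44. -18. 103.  -0.  94.  99.]
```

View pics/z2.png

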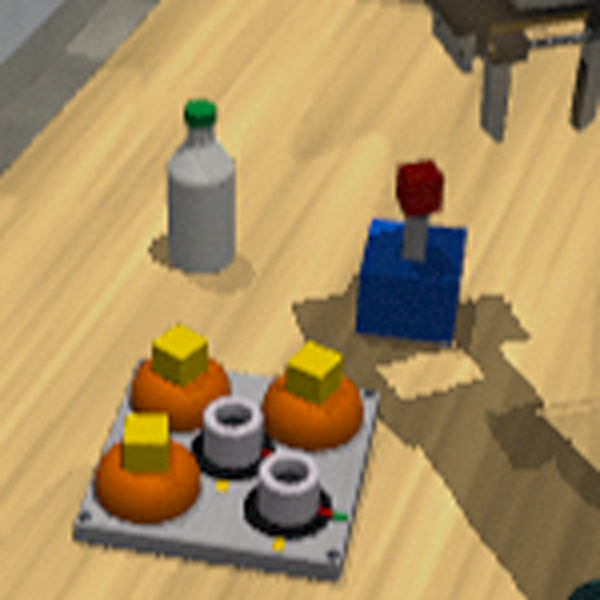

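View pics/z1.png

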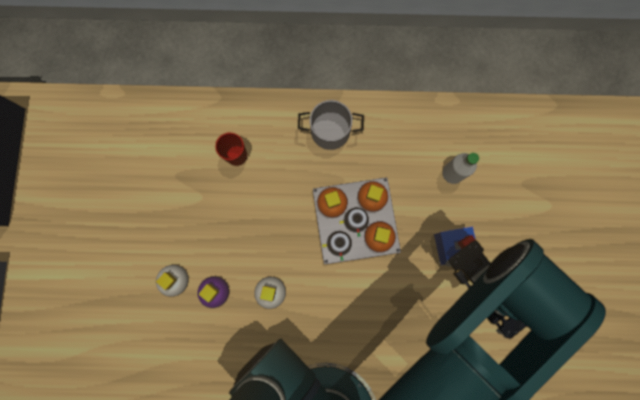

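Run:
```python
from m import *
c=snap('top')
for o in yellow(c,z=.093,box=(310,410,170,270)): print(o)
s=snap('side');hs=cv2.cvtColor(s['image'],cv2.COLOR_RGB2HSV)
m=cv2.inRange(hs,(0,150,60),(8,255,255));m[:, :350]=0;m[180:]=0
n,l,st,ce=cv2.connectedComponentsWithStats(m);i=1+np.argmax(st[1:,4]);print(st[i],ce[i],[proj(s,[.4713,-.352,z]).round(1) for z in (.120,.139,.158)])
print(bot.finish_job())
```

```text
(array([374.4, 192.7]), [605.4, -118.0], array([ 605.5, -118.1]), array([34.7, 36.5]), 72.1)
(array([332.3, 198.9]), [585.6, -4.6], array([585.6,  -4.5]), array([37.1, 34.9]), 19.6)
(array([381.9, 234.6]), [492.4, -138.5], array([ 492.5, -138.5]), array([35.9, 37. ]), 76.3)
[369 130  12  13 105] [374.42857143 136.2       ] [array([374.2, 140.5]), array([374.7, 136.1]), array([375.1, 131.6])]
the job is handed in; nothing more can be done
None
```

I fitted all three orange drums onto the three shafts and turned both clamp screws to their green marks with the key. The key is back upright in its block, and I handed the job in at about 45.5 s. The hand-in reports no verdict.

**Last checks**
- **Drums:** each one came to rest within about 0.3 mm of the height expected for fully home, and all three look level in the images. In the last top view each boss read about 2–3 mm off its shaft axis, mostly towards +y. I put that down to camera calibration, because a drum home on a 21.5 mm square cannot be off by more than its 1.5 mm of play.
- **Screws:** both red pointers stood at the green marks in a clear top view. I turned each until the torque rose as at the end stop. On screw 2 the rise was gentle, so its pointer is the better evidence.
- **Key:** it touched the floor at 138.4 mm tool height, against 138.1 mm when I picked it up. Its red head is where the side image predicts for fully down.
- **Pot, bottle, cup and look-alikes:** I did not touch any of them, and they look unmoved in the final images. The gripper was open and clear of everything at hand-in.

**What did not go straight in**
- In screw 2 the key first stopped part-way at about 18 N. It dropped in after I turned it about 20° while pressing lightly.
- On its way back into the block the key brushed the hole's side wall at about 6 N, so I shifted it 2.5 mm before lowering it the rest of the way.

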